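Pack the paint bottles into the divided caddy

ROBOT

A 7-joint arm with a two-finger parallel gripper is mounted at the origin on the work surface. World frame = base frame: x ahead of the robot, y to its left, z up, the work surface at z = 0. Lengths are in m, angles in rad, forces in N, time in s.
With the tool pointing down it reaches from about 0.4 to 0.75 m from the base axis. Payload 19.5 kg.
Tool frame: the origin (TCP) lies on the front face of the gripper's body, between the roots of the fingers; the fingertips stand 73 mm ahead of it and the grasp point (between the pads) lies 54 mm ahead of it; y points along the fingers, x is the direction in which the jaws open and shut, and the axes are right-handed (so a half turn about y gives the same grasp; the last joint's range is limited). The gripper opens to 85 mm and grips with 20 to 120 N. Pads are 22 mm wide; open, the fingers measure 114 mm over their backs; the gripper's body (76 mm by 85 mm) begins 54 mm behind the grasp point. The pads swing forward as they close: fully open they stand 13 mm farther back than shut.
Start: joints at [-1.236, 0.707, -0.028, 1.485, 0.022, 0.951, -0.075], TCP at [0.212, 0.535, 0.304] pointing down, gripper open.
Joint ranges: [-2.71, 2.71], [-0.32, 2.16], [-1.57, 1.52], [0, 2.45], [-1.46, 4.6], [0, 2.02], [-2.83, 2.83]. Speed limits (rad/s): [1.89, 1.89, 2.57, 2.57, 3.01, 3.01, 3.01].

INTERFACE

Orientations are given as [roll, pitch, yaw] about the fixed x, y, z axes, in that order (R = Rz(yaw) Ry(pitch) Rx(roll)).
In Python, from rig import status, viewer, order, spot_in gives the robot as it stands. The module is installed in compiled form; this text tells all that it offers.
- The arm moves only by the tool arm_command, never from a script. Its argument "commands" is a list that holds one entry, the list of rows, each a list of 7 numbers: the shift along the tool's x, y, z in units of 25 mm (1.0 is 25 mm), then the turn, a rotation vector about the tool's x, y, z in units of 8 degrees (1.0 is 8 degrees), then the closure in counts, from 0 (fully open) to 255 (shut). A call has 1 to 5 rows; each row shifts and turns the commanded pose from where the row before left it, along the tool's axes as they then stand; what a row does not reach is not made up. A row lasts 1/10 s, in which the tool goes at most 50 mm and 8.59 degrees, less where a joint would pass 70% of its speed; a pose out of reach is approached as far as the arm can. A call is refused whole if a number of a shift passes 1 or a number of a turn 1, either way. A call with a gripper value outside its range is refused whole. The fingers move at their own pace and stop on an object; "grip_force" is the grip in N (left out, the last holds). Time passes only in rows, so rows that do not move let the fingers close. It gives the time, the measured TCP pose, the force and the opening at its end, in the units of the state.
- status.get_obs(): the state, without advancing time (a new reading comes with each control period).
- viewer.read_camera(name): name is "scene" or "top" or "wrist"; returns (picture, depth): 384x512x3 uint8, blue, green, red; 384x512 float32, m along the optical axis (not along the pixel's ray), 0 where there is no reading.
- viewer.calibration(name): a dict with "fx", "fy", "cx", "cy" (pixels), "position" and "attitude" of the camera in the world; the wrist camera has in their place "tool_from_camera" (4x4, takes a point from camera to tool coordinates, whose origin is the TCP and whose axes are the tool frame's). Camera axes: x right, y down, z forward; pixel columns grow to the right and rows downward; lengths in m; the calibration is good to about 2 mm. A picture is of the moment at which its call begins: read the wrist's pose just before it. calibration takes no time and is no camera call.
- order.close_job(): hands the job in, once; it reports no verdict.
Trained networks look in the newest picture that a camera, given by its name, has taken for a name from the list of things; names that differ only in an ending like _2 or _b are one class to them, and where a whole thing is asked for, a point or a joint stands for the part that bears it (a point fixed in the world has none). Each returns a list of dicts, best first, with "conf" (0 to 1); they miss things now and then, are a little off and sometimes report something else, mostly with a low value. They report only what shows in the picture. A call takes as long as a camera call.
- spot_in(camera, target): "rect" ([centre column, centre row, width, height] in pixels, round what is visible of it).
The state is a dict: "t": time; "joints": joint angles; "joint_vel": joint speeds; "joint_efforts": joint torques, N m; "tcp_pos": TCP position; "eef_rot": TCP orientation; "wrist_force": force on the tool from outside, world axes, zero at the start; "ft_torque": the same for the moment, N m; "grip_width": finger opening in m.
Only numpy, scipy, OpenCV 4.12 (cv2) and the standard library are available. Lean on these libraries where they do the work, as an engineer would, in place of code of your own. Each camera call takes 0.05 s, during which the arm holds its last target. There are 200 camera calls.

TASK

Take the red and the blue paint bottle from under the upper board of the black shelf and stand each one upright in a free cell of the divided caddy, one bottle per cell, right down on the floor. The white divider sits off-centre in the caddy, so feel for its cells; lower the bottles gently, neither ramming nor dropping them, and leave the glue bottle, the small jars and everything else as they are.

Things in the scene. Friction and masses are not known exactly. Their poses are not given: they have to be found in the camera images.
- red_bottle: Red paint squeeze bottle with white cap, upright on the shelf's lower board in any of three places. Body 50 mm across up to 88 mm, foot rounded 1.5 mm; shoulder to 104 mm; cylindrical cap 28 mm across from 104 to 140 mm, a 2 mm nub on top. Mass 0.17 to 0.34 kg, most of it low, so it hangs upright from its cap. Origin: centre of the underside, z up its axis; yaw means nothing.
- blue_bottle: Blue paint squeeze bottle with white cap, upright on the shelf's lower board in any of three places. Body 50 mm across up to 88 mm, foot rounded 1.5 mm; shoulder to 104 mm; cylindrical cap 28 mm across from 104 to 140 mm, a 2 mm nub on top. Mass 0.17 to 0.34 kg, most of it low, so it hangs upright from its cap. Origin: centre of the underside, z up its axis; yaw means nothing.
- glue_bottle: White glue bottle with an orange cap and a yellow label, same shape and size as the paint bottles (50 mm body, 28 mm cap, 142 mm tall), on the shelf beside them. Origin at the centre of its underside. It stays where it is.
- shelf: Black fixed tabletop shelf of two boards, 200 mm deep (its x) and 440 mm long (its y). Origin on the table under its centre; the open front is its -x side, towards the robot. Lower board's top at z = 18 mm. Corner posts 22 mm across at x = +-86, y = +-207 mm. The three bottles stand on it near the front, about x = -78 mm, y = -90, 0, +90 mm. Tins and a carton on top, at the back, reach 335 mm.
- board_edge (a point): Lower front edge of the shelf's upper board, at mid-length: shelf x = -100 mm, z = 255 mm (board top 270 mm). It overhangs the bottles' axes by about 22 mm, so no hand can come straight down on them; tilted about 40 degrees, pointing away from the robot and down, fingers closing along the shelf's length, it reaches the caps from the front and backs out along the same line.
- caddy: Black open tote, fixed, 150 x 208 mm outside, 70 mm high, walls and floor 5 mm. Origin under its centre on the table; x across its short side, away from the robot, y along its long side. A white drop-in divider in it makes 2 (x) by 3 (y) square cells; three hold small jars, three are free (only flat dried paint on the floor). x, y axes of divider and tote are parallel.
- caddy_floor (a point): Centre of the tote's inner floor, z = 5 mm in its frame. Divider: walls 4 mm thick, tops 58 mm above this floor, pitch 58 mm, cells 54 mm clear and open to the floor. If centred, cells would lie at x = +-29, y = -58, 0, 58 mm from here; it is shifted as a whole by up to 6.5 mm in x and in y, not measured: feel or look. It stays put under less than 40 N.
- jar_a: Green small paint jar, 38 mm in diameter and 54 mm tall, standing loosely in one of the caddy's cells, which is thereby taken. Origin at the centre of its underside. Its place tells which cell it is in, but not just where the divider's walls are. To be left alone.
- jar_b: Yellow small paint jar, 38 mm in diameter and 54 mm tall, standing loosely in one of the caddy's cells, which is thereby taken. Origin at the centre of its underside. Its place tells which cell it is in, but not just where the divider's walls are. To be left alone.
- jar_c: Orange small paint jar, 38 mm in diameter and 54 mm tall, standing loosely in one of the caddy's cells, which is thereby taken. Origin at the centre of its underside. Its place tells which cell it is in, but not just where the divider's walls are. To be left alone.
- roller: Hand ink roller with a black rubber drum (36 mm in diameter, 100 mm long) and a wooden handle, lying on the table, about 185 mm long, 36 mm high; origin between drum and handle on the table, drum to +x. To be left alone.
- brush: Paint brush, 200 mm long, lying flat on the table along its x. To be left alone.
- tin: Green-labelled tin, 74 mm in diameter, 100 mm tall, standing on the table; origin at the centre of its underside. To be left alone.
- mug: Blue mug, 80 mm in diameter, 95 mm tall, standing on the table; origin at the centre of its underside, handle at its +y. To be left alone.

How it is judged:
By the outcome, as a careful person would: the job done as asked, in the order asked, and still so for the second after the job is handed in, with the robot touching nothing.
It also fails if it takes over 72 s, if anything falls off the work surface, if the arm or the gripper's body presses on something with over 40 N, if the wrist force passes 120 N, or if a joint passes its speed limit or range.

## Working session

There is one attempt and no reset: what is moved stays moved. The work goes in short steps, Python scripts to look and compute and a tool call to move; the robot and the scene stay as the last step left them, time stands still between calls to the robot, and variables do not carry over. Pictures are saved under pics/ and viewed, about 8 in all and at most 12, crops included, and the job is handed in when it is done.

Besides the shell and the picture viewer there is one more tool, called after "Call:" in YAML: its name, and indented under it one key for each argument. arm_command: Moves the arm, as the interface text tells. Its arguments: {"type":"object","properties":{"commands":{"type":"array"},"grip_force":{"type":"number"}},"required":["commands"]}

```bash
mkdir -p pics; cat > h.py <<'E'
import numpy as np, cv2
from scipy.spatial.transform import Rotation as R
from rig import status, viewer, order, spot_in
def cam(name):
    o=status.get_obs(); im,d=viewer.read_camera(name); c=viewer.calibration(name)
    if name=="wrist":
        T=np.eye(4); T[:3,:3]=R.from_euler('xyz',o['eef_rot']).as_matrix(); T[:3,3]=o['tcp_pos']
        T=T@np.array(c['tool_from_camera'])
    else:
        T=np.eye(4); a=np.array(c['attitude'],float)
        T[:3,:3]=a if a.shape==(3,3) else (R.from_euler('xyz',a).as_matrix() if a.size==3 else R.from_quat(a).as_matrix())
        T[:3,3]=c['position']
    return im,d,c,T
def cloud(d,c,T):
    v,u=np.mgrid[:d.shape[0],:d.shape[1]]
    p=np.stack([(u-c['cx'])/c['fx']*d,(v-c['cy'])/c['fy']*d,d],-1)
    P=p@T[:3,:3].T+T[:3,3]; P[d<=0]=np.nan
    return P
E
python3 - <<'E'
from h import *
np.set_printoptions(precision=4,suppress=True)
print(status.get_obs())
for n in ("scene","top"):
    im,d,c,T=cam(n); print(n,c); cv2.imwrite(f"pics/{n}0.png",im); np.savez(f"{n}0.npz",im=im,d=d,T=T,c=c)
    P=cloud(d,c,T)
    for t in ("red_bottle","blue_bottle","glue_bottle","caddy","shelf","jar_a"):
        for r in spot_in(n,t)[:3]:
            x,y=int(r['rect'][0]),int(r['rect'][1]); print(t,np.round(r['rect']),round(r['conf'],2),P[min(y,383),min(x,511)])
E
```

```text
{'t': 0.0, 'joints': array([-1.2357,  0.7071, -0.0276,  1.485 ,  0.022 ,  0.9509, -0.0755]), 'joint_vel': array([ 0.    , -0.0002,  0.0013,  0.0004, -0.0001, -0.0009,  0.0005]), 'joint_efforts': array([  0.0003, -88.3214,   1.2347, -23.6164,   0.017 ,   0.0065,
         0.    ]), 'tcp_pos': array([0.2115, 0.5345, 0.3034]), 'eef_rot': array([-1.5708,  0.0011,  1.194 ]), 'wrist_force': array([-0.9458,  0.6043,  0.4148]), 'ft_torque': array([-0.0308,  0.0261, -0.0392]), 'grip_width': 0.08541211623221288}
scene {'fx': 415.5889943714423, 'fy': 415.5889943714423, 'cx': 254.44274837833376, 'cy': 191.0770515337662, 'position': array([ 0.6257, -0.8084,  1.0957]), 'attitude': array([-2.4423,  0.0159,  0.1584])}
red_bottle [284. 144.  16.  30.] 0.65 [0.5423 0.2352 0.1097]
blue_bottle [309. 181.  17.  33.] 0.86 [0.6428 0.0749 0.1136]
glue_bottle [295. 163.  15.  35.] 0.59 [0.5882 0.1548 0.1051]
caddy [269. 288.  85.  95.] 0.84 [ 0.5614 -0.2736  0.0361]
shelf [330. 141. 129. 170.] 0.73 [0.6855 0.0891 0.2731]
jar_a [290. 272.  15.  16.] 0.71 [ 0.6169 -0.2282  0.0603]
jar_a [272. 264.  15.   8.] 0.
[... 243 characters left out ...]
 'attitude': array([-2.9537, -0.0055, -1.5493])}
red_bottle [187. 185.  15.   8.] 0.72 [0.5309 0.2385 0.1159]
red_bottle [188. 146. 138. 118.] 0.39 [0.7171 0.2643 0.0196]
blue_bottle [226. 160.  14.  16.] 0.67 [0.6321 0.0927 0.1274]
blue_bottle [313. 184.  63.  55.] 0.4 [ 0.564  -0.2597  0.0471]
glue_bottle [206. 173.  19.  12.] 0.66 [0.5807 0.1664 0.1158]
caddy [316. 181.  64.  51.] 0.79 [ 0.5815 -0.2822  0.0052]
caddy [185. 184.  13.  12.] 0.28 [0.534  0.2458 0.1197]
shelf [185. 149. 134. 125.] 0.97 [0.705  0.2729 0.0152]
jar_a [186. 184.  14.  14.] 0.71 [0.5384 0.2424 0.1181]
jar_a [186. 150. 134. 120.] 0.55 [0.705  0.2729 0.0152]
jar_a [298. 181.   7.   9.] 0.54 [ 0.5696 -0.2018  0.0538]
```

View images.

View pics/scene0.png

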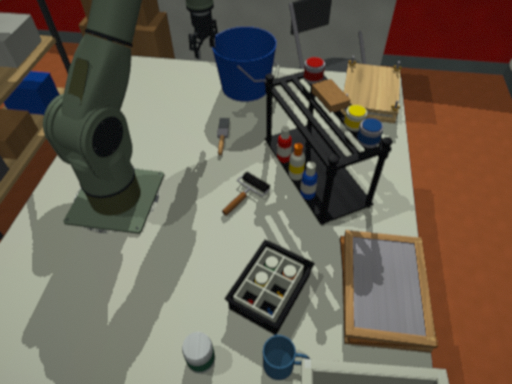

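```bash
python3 - <<'E'
from h import *
np.set_printoptions(precision=4,suppress=True)
S=[]
for n in ("scene","top"):
    z=np.load(f"{n}0.npz",allow_pickle=True); im,d,T,c=z['im'],z['d'],z['T'],z['c'].item()
    P=cloud(d,c,T).reshape(-1,3); C=im.reshape(-1,3)
    ok=np.isfinite(P[:,0]); P=P[ok];C=C[ok]
    # shelf board top  z 0.262..0.278
    m=(abs(P[:,2]-0.270)<0.006)&(P[:,0]>0.4)&(P[:,1]>-0.1)
    r=cv2.minAreaRect(P[m][:,:2].astype(np.float32)); print(n,'board',m.sum(),r, cv2.boxPoints(r), np.median(P[m][:,2]))
    m=(P[:,2]>0.067)&(P[:,2]<.08)&(P[:,0]>0.42)&(P[:,0]<.72)&(P[:,1]<-.1)&(P[:,1]>-.45)
    r=cv2.minAreaRect(P[m][:,:2].astype(np.float32)); print(n,'rim',m.sum(),r,cv2.boxPoints(r))
    for nm,x,y in(("red",.535,.237),("glue",.585,.160),("blue",.637,.084)):
        m=(np.hypot(P[:,0]-x,P[:,1]-y)<.045)&(P[:,2]>0.08)&(P[:,2]<.2)
        q=P[m]; print(n,nm,len(q),q.min(0),q.max(0),q[q[:,2]>.13].mean(0) if (q[:,2]>.13).any() else '')
E
```

```text
scene board 2738 ((0.659437894821167, 0.21883800625801086), (0.20098064839839935, 0.4442133605480194), 32.5681037902832) [[ 0.4552  0.3519]
 [ 0.6943 -0.0224]
 [ 0.8637  0.0858]
 [ 0.6246  0.4601]] 0.26992263776246095
scene rim 1142 ((0.5851312875747681, -0.3013682961463928), (0.2734014093875885, 0.22304372489452362), 68.50255584716797) [[ 0.4313 -0.3877]
 [ 0.6388 -0.4694]
 [ 0.739  -0.215 ]
 [ 0.5315 -0.1333]]
scene red 265 [0.5197 0.2269 0.0803] [0.5695 0.2703 0.1619] [0.5453 0.2491 0.1501]
scene glue 287 [0.5723 0.1491 0.08  ] [0.6215 0.1892 0.1632] [0.5967 0.1708 0.15  ]
scene blue 303 [0.6181 0.0696 0.0804] [0.6674 0.1112 0.1629] [0.643  0.0916 0.1503]
top board 2517 ((0.6616859436035156, 0.21964693069458008), (0.2029232382774353, 0.4399380087852478), 32.29607009887695) [[ 0.4584  0.3514]
 [ 0.6934 -0.0205]
 [ 0.865   0.0879]
 [ 0.6299  0.4598]] 0.26939165812614085
top rim 435 ((0.5716394186019897, -0.3193143606185913), (0.3285680413246155, 0.21631060540676117), 73.62348175048828) [[ 0.4216 -0.4464]
 [ 0.6291 -0.5074]
 [ 0.7217 -0.1922]
 [ 0.5142 -0.1312]]
top red 136 [0.5215 0.23   0.0827] [0.5694 0.2763 0.1658] [0.5429 0.2525 0.1533]
top glue 132 [0.5724 0.1519 0.0835] [0.6196 0.2002 0.1666] [0.5934 0.1742 0.1543]
top blue 138 [0.6189 0.072  0.0812] [0.6658 0.1203 0.1621] [0.6409 0.0958 0.1531]
```

```bash
python3 - <<'E'
from h import *
from scipy.optimize import least_squares
np.set_printoptions(precision=4,suppress=True)
print(viewer.calibration("wrist"))
for n in ("scene","top"):
    z=np.load(f"{n}0.npz",allow_pickle=True); im,d,T,c=z['im'],z['d'],z['T'],z['c'].item()
    P=cloud(d,c,T).reshape(-1,3); P=P[np.isfinite(P[:,0])]
    for nm,x,y in(("red",.5465,.2534),("glue",.595,.177),("blue",.643,.1014)):
        out=[]
        for lo,hi,r in ((.04,.104,.025),(.124,.156,.014)):
            q=P[(np.hypot(P[:,0]-x,P[:,1]-y)<.045)&(P[:,2]>lo)&(P[:,2]<hi)]
            if len(q)<8: continue
            s=least_squares(lambda p:np.hypot(q[:,0]-p[0],q[:,1]-p[1])-r,(x,y),loss='soft_l1',f_scale=.001)
            out.append((len(q),s.x))
        print(n,nm,out)
    m=(P[:,2]>0.064)&(P[:,2]<.08)&(P[:,0]>0.43)&(P[:,0]<.70)&(P[:,1]<-.13)&(P[:,1]>-.42)
    q=P[m]; img=np.zeros((300,300),np.uint8)
    img[((q[:,0]-.42)*1000).astype(int),((q[:,1]+.43)*1000).astype(int)]=255
    img=cv2.dilate(img,np.ones((9,9)))
    k,l,st,_=cv2.connectedComponentsWithStats(img); i=1+np.argmax(st[1:,4])
    sel=l[((q[:,0]-.42)*1000).astype(int),((q[:,1]+.43)*1000).astype(int)]==i
    r=cv2.minAreaRect(q[sel][:,:2].astype(np.float32)); print(n,r); print(cv2.boxPoints(r))
s=cv2.imread('pics/scene0.png')[225:340,210:330]; a=cv2.resize(s,None,fx=3.3,fy=3.3,interpolation=cv2.INTER_CUBIC)
s=cv2.imread('pics/top0.png')[140:220,270:360]; b=cv2.resize(s,None,fx=4.2,fy=4.2,interpolation=cv2.INTER_CUBIC)
o=np.zeros((400,790,3),np.uint8); o[:a.shape[0],:a.shape[1]]=a; o[:b.shape[0],400:400+b.shape[1]]=b; cv2.imwrite('pics/caddy.png',o)
E
```

```text
{'fx': 333.06121159453255, 'fy': 333.06121159453255, 'cx': 254.71817017275325, 'cy': 194.95441651706292, 'tool_from_camera': array([[ 1.    , -0.0001,  0.0003, -0.    ],
       [-0.0003, -0.2773,  0.9608, -0.07  ],
       [ 0.    , -0.9608, -0.2773,  0.0707],
       [ 0.    ,  0.    ,  0.    ,  1.    ]])}
scene red [(187, array([0.5448, 0.2558])), (64, array([0.5457, 0.2556]))]
scene glue [(194, array([0.5965, 0.1773])), (67, array([0.5965, 0.1777]))]
scene blue [(199, array([0.643, 0.098])), (68, array([0.6433, 0.0978]))]
scene ((0.5671222805976868, -0.26693350076675415), (0.224110946059227, 0.16440217196941376), 68.45181274414062)
[[ 0.4495 -0.341 ]
 [ 0.6024 -0.4013]
 [ 0.6847 -0.1929]
 [ 0.5318 -0.1325]]
top red [(52, array([0.547 , 0.2552])), (27, array([0.5463, 0.2556]))]
top glue [(48, array([0.598 , 0.1767])), (28, array([0.5981, 0.1774]))]
top blue [(50, array([0.6445, 0.0971])), (31, array([0.6452, 0.096 ]))]
top ((0.5687611699104309, -0.2676101326942444), (0.22165502607822418, 0.1659923493862152), 68.36447143554688)
[[ 0.4508 -0.34  ]
 [ 0.605  -0.4012]
 [ 0.6868 -0.1952]
 [ 0.5325 -0.134 ]]
```

View pics/caddy.png

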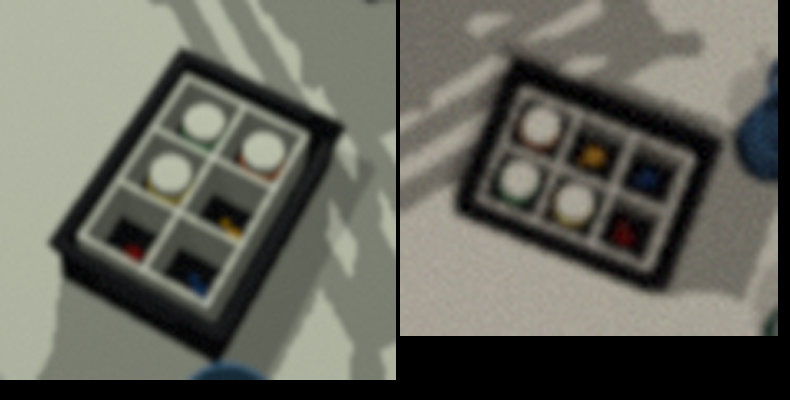

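```bash
cat >> h.py <<'E'
def pose(g,yaw,th,back=0.054):
    """grasp point g, tool TCP pose; yaw,th deg (th from vertical)"""
    y,t=np.radians(yaw),np.radians(th)
    a=np.array([np.sin(t)*np.cos(y),np.sin(t)*np.sin(y),-np.cos(t)])
    z=np.array([-np.cos(t)*np.cos(y),-np.cos(t)*np.sin(y),-np.sin(t)])
    return np.array(g)-back*a, np.stack([np.cross(a,z),a,z],1)
def plan(targets,close,ls=22.0,as_=6.5,n0=None):
    o=status.get_obs(); p=np.array(o['tcp_pos']); M=R.from_euler('xyz',o['eef_rot'])
    out=[]
    for tp,tR in targets:
        tR=R.from_matrix(tR)
        n=int(np.ceil(max(np.linalg.norm(tp-p)*1000/ls,np.degrees((M.inv()*tR).magnitude())/as_,1)))
        for k in range(n,0,-1):
            dp=M.inv().apply(tp-p)/k/.025; dr=np.degrees((M.inv()*tR).as_rotvec())/k/8
            row=np.round(np.r_[dp,dr],2); out.append([*row.tolist(),close])
            p=p+M.apply(row[:3]*.025); M=M*R.from_rotvec(np.radians(row[3:]*8))
    for i in range(0,len(out),5): print(str(out[i:i+5]).replace('.0,',','))
RED=np.array([.546,.2555,.018]); BLUE=np.array([.6438,.0975,.018])
SY=32.4
E
python3 - <<'E'
from h import *
w=pose((0,0,0),SY,40)[1]
g=RED+[0,0,.126]
print(pose(g,SY,40)[0],pose(g,SY,40,.174)[0])
plan([(np.array([.36,.24,.32]),w),pose(g,SY,40,.174)],0)
E
```

```text
[0.51669293 0.23690117 0.1853664 ] [0.45156611 0.19557043 0.27729173]
[[-0.55, -0.04, -0.62, -0.29, -0.4, -0.15, 0], [-0.58, -0.03, -0.59, -0.29, -0.4, -0.15, 0], [-0.61, -0.02, -0.55, -0.29, -0.4, -0.15, 0], [-0.64, -0.01, -0.52, -0.29, -0.4, -0.15, 0], [-0.67, -0, -0.48, -0.29, -0.41, -0.15, 0]]
[[-0.7, 0, -0.44, -0.29, -0.41, -0.15, 0], [-0.72, 0.01, -0.4, -0.29, -0.4, -0.15, 0], [-0.74, 0, -0.36, -0.29, -0.41, -0.15, 0], [-0.76, 0, -0.32, -0.29, -0.4, -0.15, 0], [-0.78, -0, -0.28, -0.29, -0.41, -0.15, 0]]
[[-0.79, -0.01, -0.23, -0.28, -0.4, -0.14, 0], [-0.81, -0.01, -0.19, -0.29, -0.41, -0.15, 0], [-0.81, -0.02, -0.14, -0.28, -0.4, -0.14, 0], [-0.82, -0.04, -0.09, -0.29, -0.41, -0.15, 0], [-0.82, -0.05, -0.05, -0.28, -0.4, -0.14, 0]]
[[-0.83, -0.07, -0.01, -0.29, -0.41, -0.15, 0], [-0.58, 0.45, -0.09, 0, 0, 0, 0], [-0.58, 0.45, -0.09, 0, 0, 0, 0], [-0.58, 0.45, -0.09, 0, 0, 0, 0], [-0.57, 0.45, -0.09, 0, 0, 0, 0]]
[[-0.58, 0.44, -0.09, 0, 0, 0, 0], [-0.57, 0.45, -0.08, 0, 0, 0, 0]]
```

Call:
arm_command:
  commands:
    - [[-0.55,-0.04,-0.62,-0.29,-0.4,-0.15,0],[-0.58,-0.03,-0.59,-0.29,-0.4,-0.15,0],[-0.61,-0.02,-0.55,-0.29,-0.4,-0.15,0],[-0.64,-0.01,-0.52,-0.29,-0.4,-0.15,0],[-0.67,0,-0.48,-0.29,-0.41,-0.15,0]]

```text
t: 1.2
tcp_pos: [0.2583, 0.442, 0.3092]
eef_rot: [-1.787, -0.075, 1.487]
wrist_force: [1.8, 0.2, 0.3]
grip_width: 0.0857
```

Call:
arm_command:
  commands:
    - [[-0.7,0,-0.44,-0.29,-0.41,-0.15,0],[-0.72,0.01,-0.4,-0.29,-0.4,-0.15,0],[-0.74,0,-0.36,-0.29,-0.41,-0.15,0],[-0.76,0,-0.32,-0.29,-0.4,-0.15,0],[-0.78,0,-0.28,-0.29,-0.41,-0.15,0]]

```text
t: 1.7
tcp_pos: [0.3045, 0.3498, 0.3144]
eef_rot: [-2.015, -0.082, 1.789]
wrist_force: [0.8, 0.7, -0.0]
grip_width: 0.0853
```

Call:
arm_command:
  commands:
    - [[-0.79,-0.01,-0.23,-0.28,-0.4,-0.14,0],[-0.81,-0.01,-0.19,-0.29,-0.41,-0.15,0],[-0.81,-0.02,-0.14,-0.28,-0.4,-0.14,0],[-0.82,-0.04,-0.09,-0.29,-0.41,-0.15,0],[-0.82,-0.05,-0.05,-0.28,-0.4,-0.14,0]]

```text
t: 2.2
tcp_pos: [0.3625, 0.2778, 0.3706]
eef_rot: [-2.165, -0.005, 2.072]
wrist_force: [0.4, 0.8, 0.3]
grip_width: 0.0855
```

Call:
arm_command:
  commands:
    - [[-0.83,-0.07,-0.01,-0.29,-0.41,-0.15,0],[-0.58,0.45,-0.09,0,0,0,0],[-0.58,0.45,-0.09,0,0,0,0],[-0.58,0.45,-0.09,0,0,0,0],[-0.57,0.45,-0.09,0,0,0,0]]

```text
t: 2.7
tcp_pos: [0.4374, 0.2328, 0.3625]
eef_rot: [-2.173, 0.009, 2.125]
wrist_force: [-0.6, 0.5, 0.5]
grip_width: 0.0859
```

```bash
cat > look.py <<'E'
from h import *
import sys
from scipy.optimize import least_squares
np.set_printoptions(precision=4,suppress=True)
im,d,c,T=cam("wrist"); o=status.get_obs(); print(o['t'],o['tcp_pos'],o['eef_rot'],o['wrist_force'])
cv2.imwrite(f"pics/{sys.argv[1]}.png",im); np.savez(sys.argv[1]+".npz",im=im,d=d,T=T,c=c)
P=cloud(d,c,T).reshape(-1,3); P=P[np.isfinite(P[:,0])]
for nm,(x,y,_) in (("red",RED),("blue",BLUE)):
    for lo,hi,r in ((.04,.104,.025),(.124,.156,.014)):
        q=P[(np.hypot(P[:,0]-x,P[:,1]-y)<.04)&(P[:,2]>lo)&(P[:,2]<hi)]
        if len(q)<20: continue
        s=least_squares(lambda p:np.hypot(q[:,0]-p[0],q[:,1]-p[1])-r,(x,y),loss='soft_l1',f_scale=.001)
        print(nm,r,len(q),s.x)
E
python3 look.py w1; python3 - <<'E'
from h import *
plan([pose(RED+[0,0,.126],SY,40,.174)],0)
E
```

```text
2.75 [0.4393 0.2313 0.3617] [-2.1726  0.0096  2.1219] [ 0.6384 -3.5153 -1.975 ]
red 0.025 1589 [0.545  0.2552]
red 0.014 705 [0.5453 0.2554]
blue 0.025 2372 [0.643  0.0972]
blue 0.014 984 [0.6433 0.0971]
[[-0.29, 0.52, 0.44, -0.14, -0.01, -0.02, 0], [-0.29, 0.51, 0.45, -0.14, -0.01, -0.02, 0], [-0.29, 0.5, 0.46, -0.14, -0.01, -0.03, 0], [-0.29, 0.5, 0.47, -0.14, -0.01, -0.02, 0], [-0.29, 0.48, 0.48, -0.13, 0, -0.03, 0]]
```

View pics/w1.png

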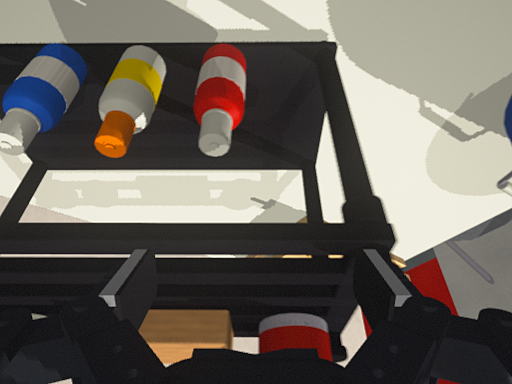

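Call:
arm_command:
  commands:
    - [[-0.29,0.52,0.44,-0.14,-0.01,-0.02,0],[-0.29,0.51,0.45,-0.14,-0.01,-0.02,0],[-0.29,0.5,0.46,-0.14,-0.01,-0.03,0],[-0.29,0.5,0.47,-0.14,-0.01,-0.02,0],[-0.29,0.48,0.48,-0.13,0,-0.03,0]]

```text
t: 3.25
tcp_pos: [0.479, 0.2053, 0.3456]
eef_rot: [-2.173, -0.013, 2.148]
wrist_force: [0.2, -0.0, -0.1]
grip_width: 0.0853
```

```bash
sed -i 's/^RED=.*/RED=np.array([.5454,.2554,.018]); BLUE=np.array([.6433,.0972,.018])/' h.py; python3 - <<'E'
from h import *
o=status.get_obs();print(o['tcp_pos'],o['joints'])
plan([pose(RED+[0,0,.126],SY,40,.12)],0)
plan([pose(RED+[0,0,.126],SY,40,.12),pose(RED+[0,0,.126],SY,40,.052)],0)
E
```

```text
[0.47899413 0.20530737 0.34558959] [-2.92927455e-01  4.55035648e-01 -1.98263761e-01  2.09675670e+00
  1.40515775e+00  1.00199981e-03  2.93820740e-01]
[[0.03, 0.62, 0.38, -0.11, 0, 0.02, 0], [0.04, 0.62, 0.39, -0.11, 0, 0.02, 0], [0.04, 0.61, 0.4, -0.12, 0, 0.02, 0], [0.04, 0.61, 0.41, -0.11, 0, 0.02, 0], [0.04, 0.6, 0.43, -0.12, 0, 0.02, 0]]
[[0.04, 0.59, 0.43, -0.11, 0.01, 0.03, 0]]
[[0.03, 0.62, 0.38, -0.11, 0, 0.02, 0], [0.04, 0.62, 0.39, -0.11, 0, 0.02, 0], [0.04, 0.61, 0.4, -0.12, 0, 0.02, 0], [0.04, 0.61, 0.41, -0.11, 0, 0.02, 0], [0.04, 0.6, 0.43, -0.12, 0, 0.02, 0]]
[[0.04, 0.59, 0.43, -0.11, 0.01, 0.03, 0], [0, 0.68, -0, -0, -0, -0, 0], [0, 0.68, -0, -0, -0, -0, 0], [0, 0.68, -0, -0, -0, -0, 0], [0, 0.68, -0, -0, -0, -0, 0]]
```

Call:
arm_command:
  commands:
    - [[0.03,0.62,0.38,-0.11,0,0.02,0],[0.04,0.62,0.39,-0.11,0,0.02,0],[0.04,0.61,0.4,-0.12,0,0.02,0],[0.04,0.61,0.41,-0.11,0,0.02,0],[0.04,0.6,0.43,-0.12,0,0.02,0]]

```text
t: 3.75
tcp_pos: [0.4865, 0.2097, 0.2851]
eef_rot: [-2.167, -0.003, 2.147]
wrist_force: [0.3, -1.4, -1.9]
grip_width: 0.0856
```

```bash
python3 - <<'E'
from h import *
np.set_printoptions(precision=4,suppress=True)
o=status.get_obs();print(o['tcp_pos'],o['joints'])
plan([pose(RED+[0,0,.126],SY,40,.11)],0,ls=15,as_=4)
E
```

```text
[0.4865 0.2097 0.2851] [-0.029   0.6453 -0.6806  2.1512  2.0378  0.3729 -0.2938]
[[0.07, 0.49, 0.29, -0.18, 0.01, 0.02, 0], [0.07, 0.48, 0.3, -0.18, 0.01, 0.01, 0], [0.07, 0.48, 0.31, -0.19, 0.01, 0.02, 0], [0.07, 0.46, 0.33, -0.18, 0.02, 0.01, 0]]
```

Call:
arm_command:
  commands:
    - [[0.07,0.49,0.29,-0.18,0.01,0.02,0],[0.07,0.48,0.3,-0.18,0.01,0.01,0],[0.07,0.48,0.31,-0.19,0.01,0.02,0],[0.07,0.46,0.33,-0.18,0.02,0.01,0]]

```text
t: 4.15
tcp_pos: [0.4851, 0.2168, 0.2272]
eef_rot: [-2.266, -0.0, 2.136]
wrist_force: [1.5, 0.3, 0.2]
grip_width: 0.0853
```

```bash
python3 - <<'E'
from h import *
np.set_printoptions(precision=4,suppress=True)
o=status.get_obs();print(o['tcp_pos'],o['joints'])
plan([pose(RED+[0,0,.126],SY,40,.1),pose(RED+[0,0,.126],SY,40,.052)],0,ls=15,as_=4)
E
```

```text
[0.4851 0.2168 0.2272] [ 0.0303  0.8675 -0.8867  2.2848  2.3599  0.775  -0.563 ]
[[0.01, 0.39, -0.06, -0.02, -0.01, -0, 0], [0, 0.48, 0, -0, 0, -0, 0], [0, 0.48, 0, -0, 0, -0, 0], [0, 0.48, 0, -0, 0, -0, 0], [0, 0.48, 0, -0, 0, -0, 0]]
```

Call:
arm_command:
  commands:
    - [[0.01,0.39,-0.06,-0.02,-0.01,0,0],[0,0.48,0,0,0,0,0],[0,0.48,0,0,0,0,0],[0,0.48,0,0,0,0,0],[0,0.48,0,0,0,0,0]]

```text
t: 4.65
tcp_pos: [0.5179, 0.2378, 0.1837]
eef_rot: [-2.267, 0.002, 2.137]
wrist_force: [-0.6, 1.0, -0.3]
grip_width: 0.0852
```

```bash
python3 - <<'E'
from h import *
np.set_printoptions(precision=4,suppress=True)
o=status.get_obs();print(o['tcp_pos'],o['eef_rot'],o['joints'],o['wrist_force'])
plan([pose(RED+[0,0,.126],SY,40,.052)],0,ls=15,as_=4)
E
```

```text
[0.5179 0.2378 0.1837] [-2.2669  0.0017  2.1372] [-0.0071  0.9839 -0.8481  2.1836  2.4019  0.7945 -0.5276] [-0.6113  0.9801 -0.2551]
[[0, -0.02, 0.02, -0.01, 0.01, -0.01, 0]]
```

Call:
arm_command:
  commands:
    - [[0,0,0,0,0,0,130],[0,0,0,0,0,0,160],[0,0,0,0,0,0,200],[0,0,0,0,0,0,255],[0,0,0,0,0,0,255]]
  grip_force: 50

```text
t: 5.15
tcp_pos: [0.5171, 0.2374, 0.1847]
eef_rot: [-2.268, 0.001, 2.137]
wrist_force: [-1.6, -0.6, 5.4]
grip_width: 0.0269
```

Call:
arm_command:
  commands:
    - [[0,0,0,0,0,0,255],[0,0,0,0,0,0,255],[0,0,0,0,0,0,255]]

```text
t: 5.45
tcp_pos: [0.5172, 0.2375, 0.1847]
eef_rot: [-2.268, 0.001, 2.137]
wrist_force: [-1.7, -0.6, 6.4]
grip_width: 0.0269
```

Call:
arm_command:
  commands:
    - [[0,-0.3,0,0,0,0,255],[0,-0.5,0,0,0,0,255],[0,-0.7,0,0,0,0,255],[0,-0.7,0,0,0,0,255],[0,-0.7,0,0,0,0,255]]

```text
t: 5.95
tcp_pos: [0.4768, 0.2119, 0.2409]
eef_rot: [-2.266, 0.001, 2.137]
wrist_force: [0.2, 0.0, -2.1]
grip_width: 0.0269
```

Call:
arm_command:
  commands:
    - [[0,-0.7,0,0,0,0,255],[0,-0.6,0,0,0,0,255],[0,-0.3,0,0,0,0,255]]

```text
t: 6.25
tcp_pos: [0.4553, 0.1982, 0.2718]
eef_rot: [-2.267, 0.002, 2.138]
wrist_force: [0.6, 1.0, -2.0]
grip_width: 0.0268
```

```bash
cat >> h.py <<'E'
CC=np.array([.568,-.2673]); CY=-21.6
def cell(x,y):
    a=np.radians(CY); return CC+[x*np.cos(a)-y*np.sin(a), x*np.sin(a)+y*np.cos(a)]
E
python3 - <<'E'
from h import *
np.set_printoptions(precision=4,suppress=True)
o=status.get_obs();print(o['tcp_pos'],o['eef_rot'],o['joints'],o['wrist_force'],o['grip_width'])
c=cell(.029,0); g=np.r_[c,.255]; print(c)
plan([(np.array([.43,.06,.28]),pose(g,10,40)[1]),pose(g,CY,40)],255,ls=22,as_=6)
E
```

```text
[0.4553 0.1982 0.2718] [-2.2671  0.0022  2.1376] [ 0.0743  0.7343 -0.9205  2.3524  2.3076  0.7087 -0.5754] [ 0.6328  1.0174 -2.027 ] 0.026832867045000222
[ 0.595 -0.278]
[[-0.59, -0.38, 0.39, -0, 0.31, 0.26, 255], [-0.62, -0.36, 0.36, -0, 0.31, 0.26, 255], [-0.65, -0.34, 0.34, -0, 0.31, 0.25, 255], [-0.67, -0.32, 0.31, -0, 0.31, 0.26, 255], [-0.69, -0.29, 0.28, -0, 0.31, 0.25, 255]]
[[-0.72, -0.27, 0.24, -0, 0.31, 0.26, 255], [-0.73, -0.25, 0.22, -0.01, 0.3, 0.25, 255], [-0.86, 0.09, -0.17, 0, 0.19, 0.16, 255], [-0.85, 0.11, -0.19, 0, 0.19, 0.16, 255], [-0.84, 0.13, -0.21, 0, 0.19, 0.16, 255]]
[[-0.84, 0.14, -0.24, 0, 0.19, 0.16, 255], [-0.82, 0.16, -0.26, 0, 0.19, 0.16, 255], [-0.81, 0.18, -0.28, 0, 0.19, 0.16, 255], [-0.8, 0.2, -0.3, 0, 0.19, 0.16, 255], [-0.79, 0.22, -0.32, 0, 0.19, 0.16, 255]]
[[-0.78, 0.23, -0.34, 0, 0.19, 0.16, 255], [-0.76, 0.25, -0.36, 0, 0.19, 0.16, 255], [-0.75, 0.27, -0.38, 0, 0.19, 0.16, 255], [-0.73, 0.29, -0.4, 0, 0.19, 0.16, 255], [-0.71, 0.3, -0.42, 0, 0.19, 0.16, 255]]
[[-0.69, 0.32, -0.44, 0, 0.19, 0.15, 255], [-0.67, 0.33, -0.46, 0, 0.18, 0.16, 255], [-0.66, 0.35, -0.48, 0, 0.19, 0.15, 255]]
```

```bash
python3 - <<'E'
from h import *
c=cell(.029,0); g=np.r_[c,.255]
plan([(np.array([.48,.03,.285]),pose(g,8,40)[1]),pose(g,CY,40)],255,ls=23,as_=6)
E
```

```text
[[-0.78, -0.27, 0.23, -0, 0.29, 0.24, 255], [-0.79, -0.25, 0.19, -0, 0.3, 0.24, 255], [-0.81, -0.22, 0.16, -0, 0.29, 0.25, 255], [-0.82, -0.19, 0.13, -0, 0.3, 0.24, 255], [-0.83, -0.16, 0.09, -0, 0.29, 0.25, 255]]
[[-0.84, -0.13, 0.06, -0, 0.3, 0.24, 255], [-0.85, -0.11, 0.02, -0.01, 0.29, 0.25, 255], [-0.84, -0.07, -0.01, -0, 0.3, 0.24, 255], [-0.87, 0.05, -0.11, -0, 0.2, 0.17, 255], [-0.86, 0.07, -0.14, -0, 0.2, 0.17, 255]]
[[-0.86, 0.09, -0.16, -0, 0.2, 0.17, 255], [-0.85, 0.11, -0.18, -0, 0.2, 0.17, 255], [-0.84, 0.13, -0.21, 0, 0.2, 0.17, 255], [-0.83, 0.15, -0.23, 0, 0.2, 0.17, 255], [-0.82, 0.17, -0.25, 0, 0.2, 0.17, 255]]
[[-0.81, 0.19, -0.28, 0, 0.2, 0.17, 255], [-0.8, 0.21, -0.3, 0, 0.21, 0.17, 255], [-0.78, 0.23, -0.32, 0, 0.2, 0.17, 255], [-0.77, 0.25, -0.34, 0, 0.21, 0.17, 255], [-0.75, 0.26, -0.36, 0, 0.2, 0.17, 255]]
[[-0.74, 0.28, -0.39, 0, 0.21, 0.17, 255], [-0.72, 0.3, -0.41, 0, 0.2, 0.17, 255]]
```

Call:
arm_command:
  commands:
    - [[-0.4,-0.27,0.2,0,0.29,0.24,255],[-0.79,-0.25,0.19,0,0.3,0.24,255],[-0.81,-0.22,0.16,0,0.29,0.25,255],[-0.82,-0.19,0.13,0,0.3,0.24,255],[-0.83,-0.16,0.09,0,0.29,0.25,255]]

```text
t: 6.75
tcp_pos: [0.4667, 0.101, 0.2793]
eef_rot: [-2.266, 0.0, 1.868]
wrist_force: [0.1, -0.4, -1.4]
grip_width: 0.027
```

Call:
arm_command:
  commands:
    - [[-0.84,-0.13,0.06,0,0.3,0.24,255],[-0.85,-0.11,0.02,-0.01,0.29,0.25,255],[-0.84,-0.07,-0.01,0,0.3,0.24,255],[-0.87,0.05,-0.11,0,0.2,0.17,255],[-0.86,0.07,-0.14,0,0.2,0.17,255]]

```text
t: 7.25
tcp_pos: [0.488, -0.004, 0.2858]
eef_rot: [-2.268, -0.001, 1.635]
wrist_force: [-0.2, 0.1, -1.7]
grip_width: 0.0268
```

Call:
arm_command:
  commands:
    - [[-0.86,0.09,-0.16,0,0.2,0.17,255],[-0.85,0.11,-0.18,0,0.2,0.17,255],[-0.84,0.13,-0.21,0,0.2,0.17,255],[-0.83,0.15,-0.23,0,0.2,0.17,255],[-0.82,0.17,-0.25,0,0.2,0.17,255]]

```text
t: 7.75
tcp_pos: [0.5177, -0.1097, 0.2899]
eef_rot: [-2.268, 0.001, 1.451]
wrist_force: [0.3, 0.3, -1.8]
grip_width: 0.027
```

```bash
python3 - <<'E'
from h import *
np.set_printoptions(precision=4,suppress=True)
o=status.get_obs();print(o['t'],o['tcp_pos'],o['eef_rot'],o['joints'],o['wrist_force'],o['grip_width'])
c=cell(.029,0); g=np.r_[c,.255]
plan([pose(g,CY,40)],255,ls=23,as_=6)
E
```

```text
7.75 [ 0.5177 -0.1097  0.2899] [-2.2679  0.0007  1.4512] [ 0.5947  0.6625 -0.746   2.2315  2.2593  0.5603 -0.5933] [ 0.2805  0.3161 -1.8071] 0.027021575355288856
[[-0.75, 0.18, -0.26, -0, 0.18, 0.15, 255], [-0.73, 0.19, -0.28, -0, 0.18, 0.15, 255], [-0.72, 0.21, -0.3, -0, 0.18, 0.15, 255], [-0.71, 0.22, -0.32, -0, 0.18, 0.15, 255], [-0.7, 0.24, -0.34, -0, 0.17, 0.15, 255]]
[[-0.68, 0.26, -0.35, -0, 0.18, 0.14, 255], [-0.67, 0.27, -0.37, -0, 0.17, 0.15, 255], [-0.66, 0.28, -0.38, -0.01, 0.18, 0.14, 255]]
```

Call:
arm_command:
  commands:
    - [[-0.75,0.18,-0.26,0,0.18,0.15,255],[-0.73,0.19,-0.28,0,0.18,0.15,255],[-0.72,0.21,-0.3,0,0.18,0.15,255],[-0.71,0.22,-0.32,0,0.18,0.15,255],[-0.7,0.24,-0.34,0,0.17,0.15,255]]

```text
t: 8.25
tcp_pos: [0.5459, -0.2068, 0.2941]
eef_rot: [-2.268, 0.001, 1.289]
wrist_force: [-0.1, 0.7, -2.1]
grip_width: 0.0267
```

Call:
arm_command:
  commands:
    - [[-0.68,0.26,-0.35,0,0.18,0.14,255],[-0.67,0.27,-0.37,0,0.17,0.15,255],[-0.66,0.28,-0.38,-0.01,0.18,0.14,255]]

```text
t: 8.55
tcp_pos: [0.563, -0.265, 0.2963]
eef_rot: [-2.27, -0.001, 1.194]
wrist_force: [-0.2, 1.1, -1.8]
grip_width: 0.0268
```

```bash
python3 - <<'E'
from h import *
np.set_printoptions(precision=4,suppress=True)
o=status.get_obs();print(o['t'],o['tcp_pos'],o['eef_rot'],o['wrist_force'],o['grip_width'])
for n in ("wrist","scene"):
    im,d,c,T=cam(n); cv2.imwrite(f"pics/{n}2.png",im); np.savez(f"{n}2.npz",im=im,d=d,T=T,c=c)
E
python3 -c "
import cv2,numpy as np
a=cv2.imread('pics/wrist2.png'); b=cv2.resize(cv2.imread('pics/scene2.png')[200:340,200:330],None,fx=2.2,fy=2.2)
o=np.zeros((384,800,3),np.uint8);o[:,:512]=a;o[:b.shape[0],514:514+b.shape[1]]=b;cv2.imwrite('pics/v2.png',o)"
```

```text
8.55 [ 0.563  -0.265   0.2963] [-2.2696 -0.0005  1.1939] [-0.2291  1.0542 -1.7736] 0.02684839863356001
```

View pics/v2.png

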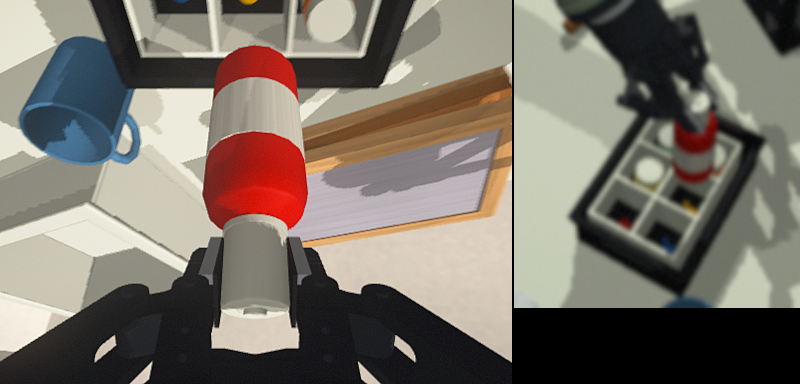

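Call:
arm_command:
  commands:
    - [[0,-0.64,0.77,0,0,0,255],[0,-0.64,0.77,0,0,0,255],[0,-0.64,0.77,0,0,0,255],[0,-0.64,0.77,0,0,0,255],[0,0,0,0,0,0,255]]

```text
t: 9.15
tcp_pos: [0.4675, -0.2264, 0.2955]
eef_rot: [-2.268, -0.0, 1.196]
wrist_force: [1.5, -1.0, -1.7]
grip_width: 0.0266
```

```bash
cat > rect.py <<'E'
from h import *
import sys
np.set_printoptions(precision=4,suppress=True)
im,d,c,T=cam("wrist"); n=sys.argv[1]
np.savez(n+".npz",im=im,d=d,T=T,c=c); P=cloud(d,c,T); o=status.get_obs(); print(o['tcp_pos'],o['eef_rot'])
# rectified image at plane z=.063 and at z=.07 in caddy frame, 3px/mm
a=np.radians(CY); ex=np.array([np.cos(a),np.sin(a),0]); ey=np.array([-np.sin(a),np.cos(a),0])
xs=np.arange(-90,90,.4)/1000; ys=np.arange(-120,120,.4)/1000
X,Y=np.meshgrid(xs,ys,indexing='ij')
W=np.r_[CC,.063]+X[...,None]*ex+Y[...,None]*ey
q=(W-T[:3,3])@T[:3,:3]; u=q[...,0]/q[...,2]*c['fx']+c['cx']; v=q[...,1]/q[...,2]*c['fy']+c['cy']
r=cv2.remap(im,u.astype(np.float32),v.astype(np.float32),cv2.INTER_LINEAR)[::-1,::-1]
o=np.zeros((480,800,3),np.uint8); small=cv2.resize(r,None,fx=.6*1.25,fy=.6*1.25)
o[:small.shape[0],:small.shape[1]]=small; b=cv2.resize(im,(340,255)); o[:255,460:]=b
cv2.imwrite(f"pics/{n}.png",o)
q=P.reshape(-1,3); q=q[np.isfinite(q[:,0])]; loc=np.c_[(q-np.r_[CC,0])@ex,(q-np.r_[CC,0])@ey,q[:,2]]
np.save(n+"_loc.npy",loc)
h,e=np.histogram(loc[(abs(loc[:,0])<.08)&(abs(loc[:,1])<.11),2],np.arange(0,.09,.002)); print(h)
E
python3 rect.py w3
```

```text
[ 0.4689 -0.227   0.2957] [-2.269  -0.0003  1.1958]
[   0  150 1082  189  132  143  137  151  158  173  172  168  199  203
  277  544  580  664  765  825  850  954 1054  908 1006 1057  801  775
  930 2231 1185 3119  405  360 4930 2777    0    0    0    0    0    0
    0    0]
```

View pics/w3.png

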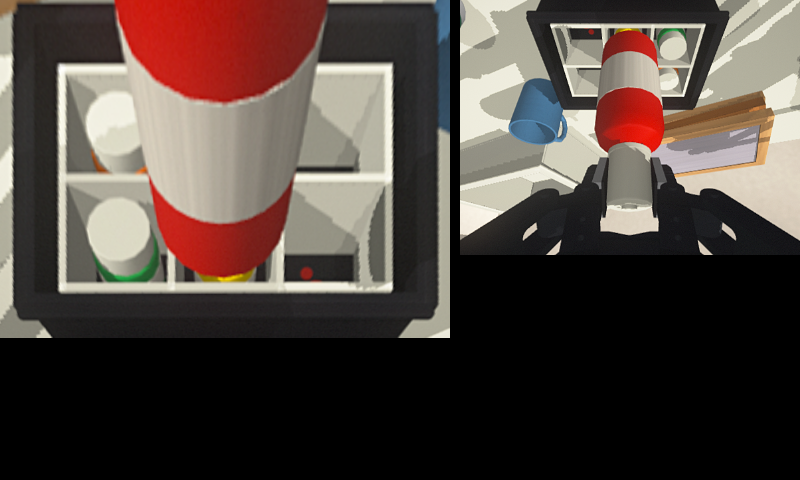

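```bash
cat > fit.py <<'E'
from h import *
import sys
from scipy.optimize import least_squares
np.set_printoptions(precision=4,suppress=True)
def divider(n,zt=.063):
    z=np.load(n+".npz",allow_pickle=True); im,d,T,c=z['im'],z['d'],z['T'],z['c'].item()
    g=cv2.cvtColor(im,cv2.COLOR_BGR2GRAY).astype(np.float32)
    a=np.radians(CY); ex=np.array([np.cos(a),np.sin(a),0]); ey=np.array([-np.sin(a),np.cos(a),0])
    def samp(X,Y):
        W=np.r_[CC,zt]+X[...,None]*ex+Y[...,None]*ey
        q=(W-T[:3,3])@T[:3,:3]; u=q[...,0]/q[...,2]*c['fx']+c['cx']; v=q[...,1]/q[...,2]*c['fy']+c['cy']
        return cv2.remap(g,u.astype(np.float32),v.astype(np.float32),cv2.INTER_LINEAR)
    pts={}
    s=np.arange(-.012,.012,.0002)
    for nm,ax,nom,al in (("x-",0,-.0646,np.r_[-.080:.080:.002]),("x+",0,.0554,np.r_[-.075:-.055:.002,.06:.08:.002]),("y-",1,-.089,np.r_[-.05:.04:.002]),("y+",1,.089,np.r_[-.05:.04:.002])):
        S,A=np.meshgrid(nom+s,al,indexing='ij')
        I=samp(S,A) if ax==0 else samp(A,S)
        if nom>0: I=I[::-1]; ss=(nom+s)[::-1]
        else: ss=nom+s
        # going from outside to inside: first crossing dark->white
        e=[]
        for k,x in enumerate(al):
            col=I[:,k]; hi=np.percentile(col,95); lo=col.min()
            if hi-lo<60: continue
            j=np.argmax(col>(hi+lo)/2); 
            if j>0: e.append((x,ss[j]))
        e=np.array(e)
        med=np.median(e[:,1]); e=e[abs(e[:,1]-med)<.003]
        pf=np.polyfit(e[:,0],e[:,1],1); print(nm,len(e),np.median(e[:,1]),'slope deg',np.degrees(pf[0]))
        pts[nm]=np.median(e[:,1])
    cx,cy=(pts['x-']+pts['x+'])/2,(pts['y-']+pts['y+'])/2
    print('size',pts['x+']-pts['x-'],pts['y+']-pts['y-'],'centre',cx,cy); return cx,cy
def bottle(n,z0,xy):
    z=np.load(n+".npz",allow_pickle=True); P=cloud(z['d'],z['c'].item(),z['T']).reshape(-1,3); P=P[np.isfinite(P[:,0])]
    q=P[(np.hypot(P[:,0]-xy[0],P[:,1]-xy[1])<.045)&(P[:,2]>z0+.004)&(P[:,2]<z0+.084)]
    k=P[(np.hypot(P[:,0]-xy[0],P[:,1]-xy[1])<.025)&(P[:,2]>z0+.108)&(P[:,2]<z0+.136)]
    def f(p):
        r=lambda Q:np.hypot(Q[:,0]-p[0]-p[2]*(Q[:,2]-z0),Q[:,1]-p[1]-p[3]*(Q[:,2]-z0))
        return np.r_[r(q)-.025]
    s=least_squares(f,(*xy,0,0),loss='soft_l1',f_scale=.0005)
    print('bottle foot',s.x[:2],'tilt deg',np.degrees(s.x[2:]),len(q),'lowest',P[np.hypot(P[:,0]-s.x[0],P[:,1]-s.x[1])<.026][:,2].min(),'res',np.median(abs(s.fun)))
    return s.x
E
python3 - <<'E'
from fit import *
z=np.load("w3.npz",allow_pickle=True)
p,M=np.array([.4689,-.227,.2957]),R.from_euler('xyz',[-2.269,-.0003,1.1958])
g=p+.052*M.apply([0,1,0]); print('nominal grasp',g)
cx,cy=divider("w3"); print('divider world',cell(cx,cy))
s=bottle("w3",g[2]-.126,g[:2])
a=np.radians(CY); d=s[:2]-CC; print('bottle in caddy frame',d@[np.cos(a),np.sin(a)],d@[-np.sin(a),np.cos(a)])
E
```

```text
nominal grasp [ 0.5    -0.2392  0.2559]
x- 80 -0.06619999999999998 slope deg -0.06648244458268769
x+ 21 0.05560000000000003 slope deg -0.08359412126566024
y- 45 -0.08959999999999997 slope deg -0.015852587217041445
y+ 45 0.08860000000000003 slope deg 0.1615454125928731
size 0.12180000000000002 0.1782 centre -0.005299999999999975 -0.0004999999999999727
divider world [ 0.5629 -0.2658]
bottle foot [ 0.4987 -0.2385] tilt deg [-0.1179 -0.0749] 9758 lowest 0.028668441648211807 res 0.0002844333260027532
bottle in caddy frame -0.07504194015245039 0.001250912423769585
```

Call:
arm_command:
  commands:
    - [[-0.02,0.64,-0.76,0,0,0,255],[-0.02,0.64,-0.76,0,0,0,255],[-0.02,0.64,-0.76,0,0,0,255],[-0.01,0.64,-0.76,0,0,0,255],[0,0,0,0,0,0,255]]

```text
t: 9.7
tcp_pos: [0.564, -0.2655, 0.2958]
eef_rot: [-2.272, -0.001, 1.196]
wrist_force: [0.3, -0.2, -2.3]
grip_width: 0.0267
```

```bash
cat >> fit.py <<'E'
def rel(goal,off,n=None,closed=255):
    """goal: caddy-frame x,y of foot + foot z; off: foot minus TCP (world)"""
    o=status.get_obs(); a=np.radians(CY); M=R.from_euler('xyz',o['eef_rot'])
    f=np.array(o['tcp_pos'])+off; d=f[:2]-CC
    print(o['t'],'foot caddy',d@[np.cos(a),np.sin(a)],d@[-np.sin(a),np.cos(a)],f[2],'rot',o['eef_rot'],'F',o['wrist_force'])
    W=np.r_[cell(*goal[:2]),goal[2]]
    t=pose((0,0,0),CY,40)[1]
    print('tool shift units',M.inv().apply(W-f)/.025,'turn',np.degrees((M.inv()*R.from_matrix(t)).as_rotvec())/8)
OFF=np.array([.4987-.4689,-.2385+.227,-.1667])
E
python3 - <<'E'
from fit import *
rel((.0244,-.0005,.072),OFF)
rel((.0244,-.0005,.090),OFF)
E
```

```text
9.7 foot caddy 0.02757003904059886 0.00043802539414128676 0.12905758259497077 rot [-2.2716 -0.0006  1.1962] F [ 0.3344 -0.2191 -2.2808]
tool shift units [-0.0385  1.6626  1.5687] turn [0.0192 0.0105 0.0142]
9.7 foot caddy 0.02757003904059886 0.00043802539414128676 0.12905758259497077 rot [-2.2716 -0.0006  1.1962] F [ 0.3344 -0.2191 -2.2808]
tool shift units [-0.0381  1.1122  1.1044] turn [0.0192 0.0105 0.0142]
```

Call:
arm_command:
  commands:
    - [[-0.01,0.33,0.31,0,0,0,255],[-0.01,0.33,0.31,0,0,0,255],[-0.01,0.33,0.31,0,0,0,255],[-0.01,0.33,0.31,0,0,0,255],[0,0.2,0.2,0,0,0,255]]

```text
t: 10.2
tcp_pos: [0.5581, -0.265, 0.2424]
eef_rot: [-2.269, -0.001, 1.196]
wrist_force: [-0.1, -0.1, -1.6]
grip_width: 0.0267
```

Call:
arm_command:
  commands:
    - [[0,0,0,0,0,0,255],[0,0,0,0,0,0,255]]

```text
t: 10.4
tcp_pos: [0.5584, -0.265, 0.2435]
eef_rot: [-2.27, -0.0, 1.196]
wrist_force: [1.0, -1.0, -1.4]
grip_width: 0.0271
```

```bash
python3 - <<'E'
from fit import *
im,d,c,T=cam("wrist"); np.savez("w4.npz",im=im,d=d,T=T,c=c); cv2.imwrite("pics/w4.png",im)
for i in range(3):
    rel((.0244,-.0005,.06),OFF); viewer.read_camera("wrist")
f=np.array(status.get_obs()['tcp_pos'])+OFF
s=bottle("w4",f[2],f[:2]); a=np.radians(CY); d=s[:2]-CC; print('bottle in caddy frame',d@[np.cos(a),np.sin(a)],d@[-np.sin(a),np.cos(a)])
E
```

```text
10.45 foot caddy 0.02224385503652392 -0.0010702092620402059 0.07701800612379092 rot [-2.2701 -0.0003  1.1956] F [ 0.0503  0.4971 -1.7293]
tool shift units [0.0224 0.5765 0.3722] turn [0.0086 0.0085 0.0101]
10.5 foot caddy 0.02224517339233528 -0.0010645468568510341 0.07709973895585748 rot [-2.2703 -0.0002  1.1957] F [-0.0819 -0.078  -0.2421]
tool shift units [0.0223 0.5789 0.3744] turn [0.0099 0.0093 0.0096]
10.55 foot caddy 0.022246469531465418 -0.0010626797798995323 0.07707409797671971 rot [-2.2703 -0.0001  1.1956] F [ 0.377   0.626  -1.7477]
tool shift units [0.0223 0.5781 0.3738] turn [0.0101 0.0093 0.0092]
bottle foot [ 0.5899 -0.2772] tilt deg [-0.2362 -0.0391] 9681 lowest 0.002765976065369491 res 0.00028215241190578805
bottle in caddy frame 0.02399290021849133 -0.0011437397800300292
```

View pics/w4.png

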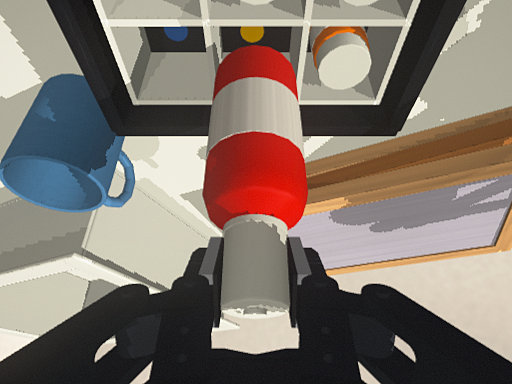

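```bash
sed -i 's/^OFF=.*/OFF=np.array([.0315,-.0122,-.1667])/' fit.py; sed -i 's/"x-",0,-.0646,np.r_\[-.080:.080:.002\]/"x-",0,-.0646,np.r_[-.08:.08:.002]/; s/np.r_\[-.05:.04:.002\]/YR/g; s/^def divider(n,zt=.063):/YR=np.r_[-.05:.04:.002]\ndef divider(n,zt=.063):/' fit.py; sed -i 's/        e=np.array(e)$/        if len(e)<4: pts[nm]=np.nan; continue\n        e=np.array(e)/' fit.py
python3 - <<'E'
import fit; from fit import *
fit.YR=np.r_[.01:.05:.002]
divider("w4"); rel((.0244,-.0005,.06),OFF)
# inner walls: profile of brightness along y at x=.045 , and along x at y=+-.04
z=np.load("w4.npz",allow_pickle=True); loc=None
P=cloud(z['d'],z['c'].item(),z['T']).reshape(-1,3); P=P[np.isfinite(P[:,0])]
a=np.radians(CY); L=np.c_[(P[:,:2]-CC)@[np.cos(a),np.sin(a)],(P[:,:2]-CC)@[-np.sin(a),np.cos(a)],P[:,2]]
m=(abs(L[:,2]-.063)<.002)
for nm,sel in (("wall y-29",(abs(L[:,1]+.0295)<.005)&(L[:,0]>.03)&(L[:,0]<.05)),("wall y+29",(abs(L[:,1]-.0285)<.005)&(L[:,0]>.03)&(L[:,0]<.05)),("y-87",(abs(L[:,1]+.0875)<.005)&(L[:,0]>.01)&(L[:,0]<.05)),("y+87",(abs(L[:,1]-.0865)<.005)&(L[:,0]>.01)&(L[:,0]<.05)),("x+",(abs(L[:,0]-.0535)<.006)&(abs(L[:,1])>.04)&(abs(L[:,1])<.075)),("x0",(abs(L[:,0]+.0045)<.006)&(abs(L[:,1])>.04)&(abs(L[:,1])<.075))):
    q=L[m&sel]; print(nm,len(q),np.percentile(q,[3,50,97],axis=0)[:,:2].T.tolist() if len(q) else '')
E
```

```text
x+ 21 0.054600000000000024 slope deg -0.08359412126566333
y- 20 -0.08939999999999997 slope deg 0.09908292697751177
y+ 20 0.08860000000000003 slope deg 0.2326294807297718
size nan 0.178 centre nan -0.0003999999999999698
10.6 foot caddy 0.024044901622550446 -0.001103080656345363 0.07701374396739744 rot [-2.2702 -0.0002  1.1957] F [-0.5759  0.1279 -2.8398]
tool shift units [0.024  0.5299 0.4272] turn [0.0094 0.0094 0.0095]
wall y-29 73 [[0.0302890833554796, 0.03531021817008988, 0.04937658485204644], [-0.03160004300749544, -0.030425389546119546, -0.028327456574279708]]
wall y+29 110 [[0.030505179935838265, 0.036534579482181556, 0.04939995600502619], [0.026546451586227936, 0.028987503717456984, 0.030470716492963842]]
y-87 383 [[0.01102180235081755, 0.027625884951132808, 0.04844868959945905], [-0.08955435228606938, -0.08711581165622712, -0.08525178376623738]]
y+87 381 [[0.01128364953523599, 0.027861781307935173, 0.04877381810889792], [0.0840859923365185, 0.0860152126843191, 0.08839896358562217]]
x+ 573 [[0.04968955635603664, 0.05150366397697698, 0.05411942251091675], [-0.07257946747366441, 0.040867496200814535, 0.07313681975982922]]
x0 1071 [[-0.007968294085972223, -0.006075870718738625, -0.0035216627070726644], [-0.07276203349325291, 0.04002496982370887, 0.07291057035166883]]
```

```bash
python3 - <<'E'
from fit import *
rel((.0234,-.0005,.058),OFF)
E
```

```text
10.6 foot caddy 0.024044901622550446 -0.001103080656345363 0.07701374396739744 rot [-2.2702 -0.0002  1.1957] F [-0.5759  0.1279 -2.8398]
tool shift units [0.024  0.5654 0.5093] turn [0.0094 0.0094 0.0095]
```

Call:
arm_command:
  commands:
    - [[0.02,0.12,0.13,0,0,0,255],[0,0.15,0.13,0,0,0,255],[0,0.15,0.13,0,0,0,255],[0,0.15,0.13,0,0,0,255],[0,0,0,0,0,0,255]]

```text
t: 11.1
tcp_pos: [0.5575, -0.2643, 0.2229]
eef_rot: [-2.268, -0.001, 1.195]
wrist_force: [-0.4, -0.4, -1.8]
grip_width: 0.0268
```

```bash
python3 - <<'E'
from fit import *
im,d,c,T=cam("wrist"); np.savez("w5.npz",im=im,d=d,T=T,c=c)
for i in range(3): rel((.0234,-.0005,.010),OFF); viewer.read_camera("wrist")
f=np.array(status.get_obs()['tcp_pos'])+OFF
bottle("w5",f[2],f[:2])
E
```

```text
11.15 foot caddy 0.02304879992123007 -0.0007237746165297079 0.0566914494317404 rot [-2.2688 -0.0007  1.1954] F [-0.479   1.0126 -1.3876]
tool shift units [0.0076 1.44   1.1895] turn [-0.0012  0.0057  0.0113]
11.2 foot caddy 0.023114405293119495 -0.0006906794092734625 0.05700780163846195 rot [-2.2692 -0.0006  1.1955] F [-0.3152 -0.36   -1.9115]
tool shift units [0.0065 1.4475 1.2002] turn [0.0016 0.0064 0.011 ]
11.25 foot caddy 0.023175537091740927 -0.0006710828679602417 0.05725323423105014 rot [-2.2696 -0.0004  1.1955] F [-0.4384 -0.1457 -0.9199]
tool shift units [0.006  1.4529 1.209 ] turn [0.0046 0.0075 0.0102]
bottle foot [ 0.588 -0.276] tilt deg [ 0.57   -0.3821] 11844 lowest 0.0027960952293481223 res 0.0004063723157231632
```

Call:
arm_command:
  commands:
    - [[0.01,0.18,0.15,0,0,0,255],[0,0.18,0.15,0,0,0,255],[0,0.18,0.15,0,0,0,255],[0,0.18,0.15,0,0,0,255],[0,0,0,0,0,0,255]]

```text
t: 11.8
tcp_pos: [0.5577, -0.264, 0.1994]
eef_rot: [-2.268, -0.001, 1.195]
wrist_force: [-0.7, -0.1, -1.3]
grip_width: 0.0266
```

```bash
python3 - <<'E'
from fit import *
rel((.0234,-.0005,.008),OFF)
E
```

```text
11.8 foot caddy 0.023006757199571168 -0.00051225362124612 0.03267442084172528 rot [-2.2682 -0.0008  1.1953] F [-0.6611 -0.1168 -1.2546]
tool shift units [-0.0003  0.7667  0.6218] turn [-0.0054  0.0049  0.0112]
```

Call:
arm_command:
  commands:
    - [[0,0.19,0.155,0,0,0,255],[0,0.19,0.155,0,0,0,255],[0,0.19,0.155,0,0,0,255],[0,0.15,0.12,0,0,0,255],[0,0,0,0,0,0,255]]

```text
t: 12.3
tcp_pos: [0.5581, -0.2642, 0.1764]
eef_rot: [-2.269, -0.001, 1.195]
wrist_force: [0.6, -0.8, -1.7]
grip_width: 0.0269
```

Call:
arm_command:
  commands:
    - [[0,0.03,0.025,0,0,0,255],[0,0.03,0.025,0,0,0,255]]

```text
t: 12.5
tcp_pos: [0.5584, -0.2642, 0.1755]
eef_rot: [-2.27, -0.0, 1.196]
wrist_force: [1.3, 0.1, -2.0]
grip_width: 0.0266
```

```bash
python3 - <<'E'
from fit import *
for i in range(3): rel((.0234,-.0005,.005),OFF); viewer.read_camera("wrist")
E
```

```text
12.5 foot caddy 0.023685730499278475 -0.0003827413278882336 0.008790041960920952 rot [-2.2698 -0.0003  1.1956] F [ 1.2889  0.1195 -1.9935]
tool shift units [-0.0047  0.1087  0.1063] turn [0.0065 0.0084 0.0098]
12.55 foot caddy 0.023642068550514515 -0.0004356541979043863 0.008638035457823795 rot [-2.2697 -0.0003  1.1955] F [-0.7989  0.9073 -2.2017]
tool shift units [-0.0026  0.1052  0.101 ] turn [0.0054 0.0079 0.0092]
12.6 foot caddy 0.023639807681312297 -0.00043891733695480676 0.00868618147321118 rot [-2.2696 -0.0003  1.1955] F [ 0.6428 -0.8654 -2.893 ]
tool shift units [-0.0025  0.1067  0.1022] turn [0.005  0.0077 0.0095]
```

Slow last millimetres, watching the force.

Call:
arm_command:
  commands:
    - [[0,0.03,0.027,0,0,0,255],[0,0.03,0.027,0,0,0,255],[0,0.02,0.018,0,0,0,255],[0,0,0,0,0,0,255]]

```text
t: 13.05
tcp_pos: [0.5582, -0.2642, 0.1725]
eef_rot: [-2.269, -0.0, 1.196]
wrist_force: [-1.1, -0.3, -1.9]
grip_width: 0.0271
```

Call:
arm_command:
  commands:
    - [[0,0.02,0.018,0,0,0,255],[0,0.01,0.009,0,0,0,255],[0,0,0,0,0,0,255]]

```text
t: 13.35
tcp_pos: [0.5583, -0.2641, 0.1717]
eef_rot: [-2.27, -0.0, 1.196]
wrist_force: [-0.2, -0.4, -0.2]
grip_width: 0.0269
```

```bash
python3 - <<'E'
from fit import *
for i in range(2): rel((.0234,-.0005,.005),OFF); viewer.read_camera("wrist")
E
```

```text
13.35 foot caddy 0.023571030689094385 -0.00038752631352267274 0.005007253379781196 rot [-2.2698 -0.0004  1.1955] F [-0.1826 -0.4377 -0.1645]
tool shift units [-0.0045 -0.0042  0.0054] turn [0.0062 0.0075 0.01  ]
13.4 foot caddy 0.023567125698497924 -0.00041109335616589324 0.005025140533432698 rot [-2.2698 -0.0003  1.1955] F [-0.2827 -0.1897 -0.3882]
tool shift units [-0.0035 -0.0035  0.0058] turn [0.006  0.0078 0.0096]
```

Call:
arm_command:
  commands:
    - [[0,0.01,0.01,0,0,0,255],[0,0,0,0,0,0,180],[0,0,0,0,0,0,140],[0,0,0,0,0,0,100],[0,0,0,0,0,0,80]]

```text
t: 13.95
tcp_pos: [0.5581, -0.2641, 0.1712]
eef_rot: [-2.269, -0.0, 1.195]
wrist_force: [0.1, 0.1, -0.1]
grip_width: 0.0587
```

Call:
arm_command:
  commands:
    - [[0,0,0,0,0,0,80],[0,0,0,0,0,0,80]]

```text
t: 14.15
tcp_pos: [0.5581, -0.2641, 0.1712]
eef_rot: [-2.269, -0.0, 1.196]
wrist_force: [0.6, -0.5, -0.0]
grip_width: 0.0587
```

Call:
arm_command:
  commands:
    - [[0,-0.4,0,0,0,0,80],[0,-0.8,0,0,0,0,80],[0,-0.9,0,0,0,0,40],[0,-0.9,0,0,0,0,0],[0,-0.9,0,0,0,0,0]]

```text
t: 14.65
tcp_pos: [0.4988, -0.2407, 0.247]
eef_rot: [-2.269, -0.0, 1.196]
wrist_force: [-0.2, -0.0, 0.3]
grip_width: 0.0855
```

```bash
python3 rect.py w6; python3 - <<'E'
from fit import *
bottle("w6",.005,cell(.0235,-.0004)); print(cell(.0235,-.0004))
o=status.get_obs();print(o['t'],o['tcp_pos'],o['joints'])
g=BLUE+[0,0,.126]
plan([(np.array([.51,-.06,.27]),pose(g,8,40)[1]),pose(g,SY,40,.14)],0,ls=23,as_=6)
E
```

```text
[ 0.4977 -0.24    0.2492] [-2.2708  0.0005  1.1965]
[   0  209 1642  300  220  256  257  255  275  315  305  346  374  372
  412  431  478  590  558  616  843 1159 1449 1209 1263 1597 1719 1800
 2096 5738 2646 6853  897  858 8144 4936  141  125  117  114  125  124
  129  123]
bottle foot [ 0.5654 -0.2656] tilt deg [18.8645 -7.8792] 5413 lowest 0.0033863440787069155 res 0.0032216149344056096
[ 0.5897 -0.2763]
14.7 [ 0.4977 -0.24    0.2492] [ 0.8052  0.7753 -0.7248  2.2055  2.3423  0.6448 -0.6488]
[[0.86, -0.25, 0.14, 0, -0.35, -0.3, 0], [0.88, -0.22, 0.1, 0, -0.35, -0.3, 0], [0.89, -0.18, 0.05, 0, -0.35, -0.3, 0], [0.9, -0.15, 0.01, 0, -0.35, -0.29, 0], [0.9, -0.11, -0.03, 0, -0.35, -0.3, 0]]
[[0.9, -0.07, -0.08, 0.01, -0.35, -0.29, 0], [0.9, -0.03, -0.12, 0, -0.36, -0.3, 0], [0.89, 0, -0.16, 0.01, -0.35, -0.29, 0], [0.67, 0.4, -0.29, -0, -0.39, -0.33, 0], [0.63, 0.43, -0.32, -0, -0.39, -0.33, 0]]
[[0.59, 0.46, -0.36, -0, -0.39, -0.33, 0], [0.55, 0.49, -0.38, -0, -0.39, -0.32, 0], [0.5, 0.52, -0.42, -0, -0.39, -0.33, 0], [0.46, 0.53, -0.44, -0, -0.39, -0.32, 0]]
```

View pics/w6.png

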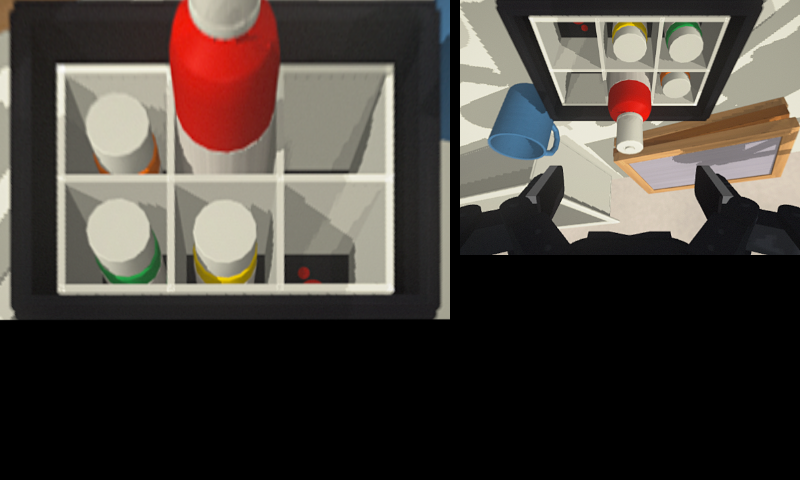

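Call:
arm_command:
  commands:
    - [[0.5,-0.25,0.14,0,-0.35,-0.3,0],[0.88,-0.22,0.1,0,-0.35,-0.3,0],[0.89,-0.18,0.05,0,-0.35,-0.3,0],[0.9,-0.15,0.01,0,-0.35,-0.29,0],[0.9,-0.11,-0.03,0,-0.35,-0.3,0]]

```text
t: 15.2
tcp_pos: [0.5045, -0.1346, 0.2593]
eef_rot: [-2.27, -0.003, 1.522]
wrist_force: [0.5, 0.4, -0.1]
grip_width: 0.0856
```

Call:
arm_command:
  commands:
    - [[0.9,-0.07,-0.08,0.01,-0.35,-0.29,0],[0.9,-0.03,-0.12,0,-0.36,-0.3,0],[0.89,0,-0.16,0.01,-0.35,-0.29,0],[0.67,0.3,-0.29,0,-0.39,-0.33,0],[0.63,0.3,-0.3,0,-0.39,-0.33,0]]

```text
t: 15.7
tcp_pos: [0.5243, -0.0319, 0.2652]
eef_rot: [-2.268, -0.002, 1.858]
wrist_force: [0.4, -1.1, 0.7]
grip_width: 0.0854
```

```bash
python3 - <<'E'
from fit import *
o=status.get_obs();print(o['t'],o['tcp_pos'],o['eef_rot'],o['joints'])
g=BLUE+[0,0,.126]
plan([pose(g,SY,40,.15),pose(g,SY,40,.11)],0,ls=20,as_=6)
E
```

```text
15.7 [ 0.5243 -0.0319  0.2652] [-2.2682 -0.002   1.8576] [ 0.5787  0.7532 -0.8297  2.2348  2.4681  0.4644 -0.4638]
[[0.51, 0.34, -0.32, -0, -0.31, -0.25, 0], [0.48, 0.35, -0.34, -0, -0.31, -0.26, 0], [0.45, 0.37, -0.37, -0, -0.31, -0.25, 0], [0.43, 0.39, -0.38, -0, -0.3, -0.26, 0], [0.39, 0.4, -0.4, -0, -0.31, -0.25, 0]]
[[0, 0.53, -0, -0, 0, -0, 0], [0, 0.54, -0, -0, 0, -0, 0], [0, 0.53, -0, -0, 0, -0, 0]]
```

Call:
arm_command:
  commands:
    - [[0.51,0.34,-0.32,0,-0.31,-0.25,0],[0.48,0.35,-0.34,0,-0.31,-0.26,0],[0.45,0.37,-0.37,0,-0.31,-0.25,0],[0.43,0.39,-0.38,0,-0.3,-0.26,0],[0.39,0.4,-0.4,0,-0.31,-0.25,0]]

```text
t: 16.2
tcp_pos: [0.5622, 0.0449, 0.2587]
eef_rot: [-2.268, 0.0, 2.135]
wrist_force: [0.3, -0.7, -0.3]
grip_width: 0.0858
```

Call:
arm_command:
  commands:
    - [[0,0.3,0,0,0,0,0],[0,0.3,0,0,0,0,0],[0,0,0,0,0,0,0]]

```text
t: 16.5
tcp_pos: [0.5701, 0.0484, 0.2462]
eef_rot: [-2.267, -0.001, 2.13]
wrist_force: [-0.5, 0.3, 0.2]
grip_width: 0.0853
```

```bash
python3 look.py w7; python3 - <<'E'
from fit import *
o=status.get_obs();print(o['t'],o['tcp_pos'],o['eef_rot'],o['joints'])
g=BLUE+[0,0,.126]
plan([pose(g,SY,40,.09),pose(g,SY,40,.052)],0,ls=14,as_=6)
E
```

```text
16.55 [0.57   0.0482 0.2466] [-2.2674 -0.0008  2.1295] [0.2955 0.39   0.6744]
blue 0.025 3874 [0.643  0.0973]
blue 0.014 1831 [0.6431 0.0974]
16.55 [0.57   0.0482 0.2466] [-2.2674 -0.0008  2.1295] [ 0.4186  0.8202 -0.7578  2.0673  2.4996  0.2825 -0.3155]
[[0.02, 0.45, -0.02, -0, -0.01, -0.01, 0], [0.02, 0.45, -0.02, -0, -0.01, -0.01, 0], [0.02, 0.46, -0.01, -0.01, -0.01, -0, 0], [0.03, 0.45, -0.02, -0, -0.01, -0.01, 0], [-0, 0.51, 0, -0, -0, 0, 0]]
[[-0, 0.51, 0, -0, -0, 0, 0], [-0, 0.5, 0, -0, -0, 0, 0]]
```

Call:
arm_command:
  commands:
    - [[0.02,0.45,-0.02,0,-0.01,-0.01,0],[0.02,0.45,-0.02,0,-0.01,-0.01,0],[0.02,0.46,-0.01,-0.01,-0.01,0,0],[0.03,0.45,-0.02,0,-0.01,-0.01,0],[0,0.4,0,0,0,0,0]]

```text
t: 17.05
tcp_pos: [0.6006, 0.0705, 0.2051]
eef_rot: [-2.269, 0.0, 2.138]
wrist_force: [-0.8, -0.9, 0.2]
grip_width: 0.0854
```

```bash
python3 - <<'E'
from fit import *
o=status.get_obs();print(o['t'],o['tcp_pos'],o['eef_rot'],o['joints'],o['wrist_force'])
g=BLUE+[0,0,.126]
plan([pose(g,SY,40,.052)],0,ls=12,as_=6)
E
```

```text
17.05 [0.6006 0.0705 0.2051] [-2.2694  0.      2.1376] [ 0.3516  0.9273 -0.7382  1.9951  2.5155  0.3337 -0.3025] [-0.7736 -0.9198  0.1919]
[[-0, 0.36, 0.01, 0, 0, 0, 0], [-0.01, 0.36, 0.01, 0, 0, 0, 0], [-0, 0.37, 0.01, 0, 0.01, 0.01, 0]]
```

Call:
arm_command:
  commands:
    - [[0,0.36,0.01,0,0,0,0],[-0.01,0.36,0.01,0,0,0,0],[0,0.34,0.01,0,0.01,0.01,0],[0,0,0,0,0,0,0]]

```text
t: 17.45
tcp_pos: [0.6144, 0.0789, 0.1844]
eef_rot: [-2.269, -0.0, 2.135]
wrist_force: [-0.7, -0.9, -0.3]
grip_width: 0.0853
```

Call:
arm_command:
  commands:
    - [[0,0,0,0,0,0,130],[0,0,0,0,0,0,160],[0,0,0,0,0,0,200],[0,0,0,0,0,0,255],[0,0,0,0,0,0,255]]

```text
t: 17.95
tcp_pos: [0.6143, 0.0785, 0.1856]
eef_rot: [-2.27, 0.001, 2.135]
wrist_force: [-2.2, 0.1, 4.7]
grip_width: 0.027
```

Call:
arm_command:
  commands:
    - [[0,0,0,0,0,0,255],[0,0,0,0,0,0,255],[0,0,0,0,0,0,255]]

```text
t: 18.25
tcp_pos: [0.6143, 0.0786, 0.1856]
eef_rot: [-2.27, 0.001, 2.135]
wrist_force: [-0.9, -0.1, 5.4]
grip_width: 0.0268
```

Call:
arm_command:
  commands:
    - [[0,-0.3,0,0,0,0,255],[0,-0.5,0,0,0,0,255],[0,-0.7,0,0,0,0,255],[0,-0.7,0,0,0,0,255],[0,-0.7,0,0,0,0,255]]

```text
t: 18.75
tcp_pos: [0.5737, 0.053, 0.2416]
eef_rot: [-2.269, 0.001, 2.135]
wrist_force: [-0.6, 0.0, -2.4]
grip_width: 0.0269
```

Call:
arm_command:
  commands:
    - [[0,-0.7,0,0,0,0,255],[0,-0.7,0,0,0,0,255],[0,-0.5,0,0,0,0,255]]

```text
t: 19.05
tcp_pos: [0.5479, 0.0366, 0.2782]
eef_rot: [-2.269, 0.001, 2.135]
wrist_force: [-0.2, -0.1, -3.6]
grip_width: 0.027
```

```bash
python3 - <<'E'
from fit import *
np.set_printoptions(precision=4,suppress=True)
o=status.get_obs();print(o['t'],o['tcp_pos'],o['eef_rot'],o['joints'],o['wrist_force'],o['grip_width'])
g=np.r_[cell(-.085,-.0585),.258]
print(pose(g,CY,40))
plan([(np.array([.50,-.06,.285]),pose(g,5,40)[1]),pose(g,CY,40)],255,ls=23,as_=6)
E
```

```text
19.05 [0.5479 0.0366 0.2782] [-2.2693  0.0012  2.1348] [ 0.4664  0.7368 -0.7712  2.1049  2.4899  0.224  -0.3192] [-0.2182 -0.09   -3.5963] 0.02698037412568319
(array([ 0.4352, -0.2776,  0.2994]), array([[ 0.3681,  0.5976, -0.7123],
       [ 0.9298, -0.2366,  0.282 ],
       [-0.    , -0.766 , -0.6428]]))
[[-0.45, -0.52, 0.53, 0, 0.52, 0.44, 255], [-0.52, -0.48, 0.49, 0, 0.53, 0.44, 255], [-0.58, -0.45, 0.46, 0, 0.52, 0.44, 255], [-0.63, -0.42, 0.41, 0, 0.52, 0.43, 255], [-0.69, -0.37, 0.36, 0.01, 0.53, 0.44, 255]]
[[-0.84, -0.26, 0.22, -0, 0.25, 0.21, 255], [-0.86, -0.23, 0.19, -0, 0.26, 0.21, 255], [-0.87, -0.21, 0.16, -0, 0.25, 0.21, 255], [-0.88, -0.18, 0.13, -0, 0.26, 0.22, 255], [-0.89, -0.16, 0.09, -0, 0.25, 0.21, 255]]
[[-0.9, -0.13, 0.06, -0, 0.26, 0.22, 255], [-0.91, -0.1, 0.03, -0, 0.25, 0.21, 255], [-0.91, -0.07, 0, -0, 0.26, 0.22, 255], [-0.91, -0.05, -0.03, -0, 0.25, 0.21, 255], [-0.91, -0.02, -0.06, -0, 0.26, 0.22, 255]]
```

Call:
arm_command:
  commands:
    - [[-0.45,-0.52,0.53,0,0.52,0.44,255],[-0.52,-0.48,0.49,0,0.53,0.44,255],[-0.58,-0.45,0.46,0,0.52,0.44,255],[-0.63,-0.42,0.41,0,0.52,0.43,255],[-0.69,-0.37,0.36,0.01,0.53,0.44,255]]

```text
t: 19.55
tcp_pos: [0.5001, -0.0603, 0.2841]
eef_rot: [-2.268, -0.001, 1.654]
wrist_force: [-0.6, 0.5, -2.8]
grip_width: 0.027
```

Call:
arm_command:
  commands:
    - [[-0.84,-0.26,0.22,0,0.25,0.21,255],[-0.86,-0.23,0.19,0,0.26,0.21,255],[-0.87,-0.21,0.16,0,0.25,0.21,255],[-0.88,-0.18,0.13,0,0.26,0.22,255],[-0.89,-0.16,0.09,0,0.25,0.21,255]]

```text
t: 20.05
tcp_pos: [0.4679, -0.1688, 0.2912]
eef_rot: [-2.268, -0.001, 1.425]
wrist_force: [-0.0, -0.2, -3.5]
grip_width: 0.0266
```

```bash
python3 - <<'E'
from fit import *
o=status.get_obs();print(o['t'],o['tcp_pos'],o['eef_rot'],o['joints'],o['wrist_force'],o['grip_width'])
g=np.r_[cell(-.085,-.0585),.258]
plan([pose(g,CY,40)],255,ls=23,as_=6)
E
```

```text
20.05 [ 0.4679 -0.1688  0.2912] [-2.2678 -0.0011  1.4253] [ 0.8121  0.6505 -0.8101  2.3184  2.3904  0.5432 -0.6143] [-0.0494 -0.19   -3.5192] 0.02658169633590185
[[-0.9, -0.14, 0.06, -0, 0.25, 0.21, 255], [-0.9, -0.11, 0.03, -0, 0.25, 0.22, 255], [-0.91, -0.08, -0, -0, 0.26, 0.21, 255], [-0.91, -0.05, -0.04, -0, 0.25, 0.22, 255], [-0.91, -0.03, -0.07, -0.01, 0.26, 0.21, 255]]
```

Call:
arm_command:
  commands:
    - [[-0.9,-0.14,0.06,0,0.25,0.21,255],[-0.9,-0.11,0.03,0,0.25,0.22,255],[-0.91,-0.08,0,0,0.26,0.21,255],[-0.91,-0.05,-0.04,0,0.25,0.22,255],[-0.8,-0.03,-0.07,-0.01,0.26,0.21,255]]

```text
t: 20.55
tcp_pos: [0.4362, -0.2753, 0.2994]
eef_rot: [-2.269, -0.0, 1.193]
wrist_force: [0.3, -0.7, -2.0]
grip_width: 0.0265
```

Call:
arm_command:
  commands:
    - [[0,0,0,0,0,0,255],[0,0,0,0,0,0,255],[0,0,0,0,0,0,255]]

```text
t: 20.85
tcp_pos: [0.4372, -0.2736, 0.2991]
eef_rot: [-2.269, -0.001, 1.197]
wrist_force: [0.3, 0.4, -2.6]
grip_width: 0.027
```

```bash
python3 rect.py w8; cat >> fit.py <<'E'
def walls(n,lines):
    z=np.load(n+".npz",allow_pickle=True); P=cloud(z['d'],z['c'].item(),z['T']).reshape(-1,3); P=P[np.isfinite(P[:,0])]
    a=np.radians(CY); L=np.c_[(P[:,:2]-CC)@[np.cos(a),np.sin(a)],(P[:,:2]-CC)@[-np.sin(a),np.cos(a)],P[:,2]]
    L=L[abs(L[:,2]-.063)<.0015]
    for ax,v,lo,hi in lines:
        q=L[(abs(L[:,ax]-v)<.006)&(L[:,1-ax]>lo)&(L[:,1-ax]<hi)]
        print('xy'[ax],v,len(q),np.percentile(q[:,ax],[3,50,97]) if len(q)>9 else '')
E
python3 - <<'E'
from fit import *
o=status.get_obs(); f=np.array(o['tcp_pos'])+[.0315,-.0122,-.1676]
print(o['tcp_pos'],o['grip_width'])
s=bottle("w8",f[2],f[:2]); print('OFF',s[:2]-o['tcp_pos'][:2]); a=np.radians(CY); d=s[:2]-CC; print('caddy frame',d@[np.cos(a),np.sin(a)],d@[-np.sin(a),np.cos(a)])
try: divider("w8")
except Exception as e: print(e)
walls("w8",[(0,-.0636,-.08,-.04),(0,-.0636,.0,.08),(0,-.0056,-.08,-.04),(0,-.0056,.03,.08),(0,.0524,.04,.08),(1,-.0875,-.05,-.02),(1,-.0295,-.05,-.02),(1,.0285,-.05,-.02),(1,.0865,-.05,-.02)])
E
```

```text
[ 0.4372 -0.2736  0.2991] [-2.2692 -0.0007  1.1968]
[   7   25  152   27   23  137  331  322  329  355  361  356  385  395
  403  433  451  502  520  536  598  743  930  843  903 1032  927  757
 1015 3012 1114 2525  374  325 4216 2320   64   49   50   44   53   47
   51   47]
[ 0.4372 -0.2736  0.2991] 0.02659995506295696
bottle foot [ 0.4694 -0.2859] tilt deg [-0.0869 -0.1738] 9526 lowest 0.010488184732276973 res 0.0002829211653760325
OFF [ 0.0321 -0.0123]
caddy frame -0.08488841579081105 -0.05357009712785772
x- 76 -0.06639999999999997 slope deg -0.014483685843334301
x+ 11 0.05540000000000003 slope deg -0.36460950599234304
y- 21 -0.08979999999999996 slope deg -5.4763840895076905
y+ 45 0.08880000000000003 slope deg 0.19098593171026362
size 0.1218 0.17859999999999998 centre -0.00549999999999997 -0.0004999999999999657
x -0.0636 112 [-0.066  -0.0647 -0.062 ]
x -0.0636 542 [-0.0662 -0.0641 -0.0604]
x -0.0056 0 
x -0.0056 209 [-0.0085 -0.0065 -0.0041]
x 0.0524 134 [0.0494 0.0517 0.0543]
y -0.0875 62 [-0.0896 -0.0883 -0.086 ]
y -0.0295 0 
y 0.0285 150 [0.0261 0.0281 0.0303]
y 0.0865 159 [0.084  0.0859 0.0883]
```

View pics/w8.png

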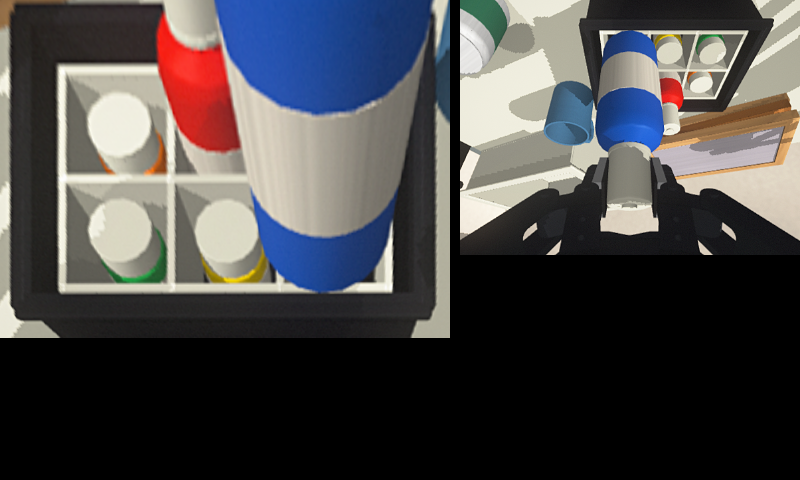

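```bash
sed -i 's/^OFF=.*/OFF=np.array([.0319,-.0123,-.1676])/' fit.py; python3 - <<'E'
from fit import *
rel((-.0346,-.0588,.131),OFF); rel((-.0346,-.0588,.078),OFF)
E
```

```text
20.9 foot caddy -0.08507321917105774 -0.05368196433328246 0.1314763114480467 rot [-2.2692 -0.0007  1.1968] F [ 0.5284  1.0648 -2.2956]
tool shift units [-0.2108  1.3123 -1.5336] turn [0.002  0.0132 0.018 ]
20.9 foot caddy -0.08507321917105774 -0.05368196433328246 0.1314763114480467 rot [-2.2692 -0.0007  1.1968] F [ 0.5284  1.0648 -2.2956]
tool shift units [-0.2124  2.9359 -0.1704] turn [0.002  0.0132 0.018 ]
```

Call:
arm_command:
  commands:
    - [[-0.07,0.44,-0.51,0,0,0,255],[-0.07,0.44,-0.51,0,0,0,255],[-0.07,0.44,-0.51,0,0.01,0.01,255],[0,0.4,0.33,0,0,0,255],[0,0.4,0.33,0,0,0,255]]

```text
t: 21.4
tcp_pos: [0.4829, -0.297, 0.2723]
eef_rot: [-2.27, -0.0, 1.195]
wrist_force: [-0.7, -0.1, -3.0]
grip_width: 0.0271
```

Call:
arm_command:
  commands:
    - [[0,0.4,0.33,0,0,0,255],[0,0.4,0.33,0,0,0,255],[0,0,0,0,0,0,255],[0,0,0,0,0,0,255]]

```text
t: 21.8
tcp_pos: [0.4827, -0.2975, 0.2467]
eef_rot: [-2.269, -0.001, 1.194]
wrist_force: [0.7, -0.5, -2.6]
grip_width: 0.0267
```

```bash
python3 - <<'E'
from fit import *
o=status.get_obs(); im,d,c,T=cam("wrist"); np.savez("w9.npz",im=im,d=d,T=T,c=c)
f=np.array(o['tcp_pos'])+OFF
s=bottle("w9",f[2],f[:2]); print('OFF',s[:2]-o['tcp_pos'][:2])
walls("w9",[(0,-.0056,-.08,-.04),(0,-.0056,.03,.08),(0,.0524,-.08,-.03),(0,.0524,.04,.08),(1,-.0875,-.04,.05),(1,-.0295,-.05,.05),(1,.0285,-.05,.05),(1,.0865,-.05,.05)])
rel((-.0346,-.0588,.057),OFF)
E
```

```text
bottle foot [ 0.5148 -0.3098] tilt deg [-0.0789 -0.1702] 9532 lowest 0.0024864823373220157 res 0.0002806596948245338
OFF [ 0.0321 -0.0123]
x -0.0056 0 
x -0.0056 397 [-0.0084 -0.0062 -0.0034]
x 0.0524 0 
x 0.0524 188 [0.0494 0.0511 0.0537]
y -0.0875 178 [-0.0895 -0.0881 -0.0858]
y -0.0295 346 [-0.0317 -0.0293 -0.0244]
y 0.0285 634 [0.0249 0.0281 0.032 ]
y 0.0865 774 [0.083  0.0857 0.0883]
21.85 foot caddy -0.03391236696400468 -0.05919660031606806 0.07946648195076356 rot [-2.2697 -0.0003  1.1941] F [-0.3145  0.0825 -2.5102]
tool shift units [0.0156 0.6703 0.5992] turn [0.0057 0.0001 0.0029]
```

Call:
arm_command:
  commands:
    - [[0.02,0.12,0.15,0,0,0,255],[0,0.18,0.15,0,0,0,255],[0,0.18,0.15,0,0,0,255],[0,0.18,0.15,0,0,0,255],[0,0,0,0,0,0,255]]

```text
t: 22.35
tcp_pos: [0.4817, -0.297, 0.2232]
eef_rot: [-2.268, -0.001, 1.193]
wrist_force: [-0.3, -0.2, -3.6]
grip_width: 0.0266
```

```bash
python3 - <<'E'
from fit import *
viewer.read_camera("wrist"); rel((-.0348,-.0587,.009),OFF)
E
```

```text
22.4 foot caddy -0.035002783489166626 -0.058938397403146645 0.05612799749875566 rot [-2.2685 -0.0007  1.1936] F [-0.4479  0.3834 -2.8575]
tool shift units [0.0082 1.4498 1.205 ] turn [-0.0027 -0.0044  0.0031]
```

Inside the cell without contact force; continue down.

Call:
arm_command:
  commands:
    - [[0.01,0.18,0.15,0,0,0,255],[0,0.18,0.15,0,0,0,255],[0,0.18,0.15,0,0,0,255],[0,0.18,0.15,0,0,0,255],[0,0,0,0,0,0,255]]

```text
t: 22.9
tcp_pos: [0.4819, -0.2967, 0.1998]
eef_rot: [-2.268, -0.001, 1.193]
wrist_force: [-0.4, 0.4, -3.3]
grip_width: 0.0266
```

```bash
python3 - <<'E'
from fit import *
viewer.read_camera("wrist"); rel((-.0348,-.0587,.008),OFF)
E
```

```text
22.95 foot caddy -0.03491877777536913 -0.058674950408235935 0.03272983756648937 rot [-2.2686 -0.0007  1.1936] F [-0.859   0.234  -2.6704]
tool shift units [-0.0017  0.761   0.632 ] turn [-0.0022 -0.0044  0.0028]
```

Call:
arm_command:
  commands:
    - [[0,0.18,0.15,0,0,0,255],[0,0.18,0.15,0,0,0,255],[0,0.18,0.15,0,0,0,255],[0,0.15,0.13,0,0,0,255],[0,0,0,0,0,0,255]]

```text
t: 23.45
tcp_pos: [0.4819, -0.2967, 0.1775]
eef_rot: [-2.268, -0.001, 1.194]
wrist_force: [0.6, 0.3, -3.0]
grip_width: 0.0266
```

Call:
arm_command:
  commands:
    - [[0,0.03,0.027,0,0,0,255],[0,0.03,0.027,0,0,0,255],[0,0.02,0.018,0,0,0,255],[0,0,0,0,0,0,255]]

```text
t: 23.85
tcp_pos: [0.482, -0.2968, 0.1756]
eef_rot: [-2.269, -0.0, 1.194]
wrist_force: [-0.2, -0.3, -2.1]
grip_width: 0.0265
```

```bash
python3 - <<'E'
from fit import *
for i in range(3): viewer.read_camera("wrist"); rel((-.0348,-.0587,.005),OFF)
E
```

```text
23.9 foot caddy -0.03491290418532829 -0.05874294864253078 0.00805222878599643 rot [-2.2694 -0.0002  1.1935] F [ 0.8798  0.7061 -3.5271]
tool shift units [0.0017 0.0964 0.0751] turn [ 0.0035 -0.0026 -0.0002]
23.95 foot caddy -0.03490017024949725 -0.05874060713378662 0.00807706379325307 rot [-2.2695 -0.0002  1.1935] F [-0.0491  0.4272 -2.5893]
tool shift units [0.0016 0.0968 0.0761] turn [ 0.0039 -0.0026 -0.0001]
24.0 foot caddy -0.03490563542852361 -0.05873161367296844 0.008080258850740901 rot [-2.2695 -0.0002  1.1935] F [ 0.081  -0.0266 -3.5917]
tool shift units [0.0012 0.0971 0.076 ] turn [ 0.0038 -0.0027 -0.0002]
```

Call:
arm_command:
  commands:
    - [[0,0.03,0.025,0,0,0,255],[0,0.03,0.025,0,0,0,255],[0,0.02,0.016,0,0,0,255],[0,0,0,0,0,0,255]]

```text
t: 24.4
tcp_pos: [0.482, -0.2967, 0.1729]
eef_rot: [-2.269, -0.0, 1.194]
wrist_force: [-0.6, 0.5, -2.9]
grip_width: 0.0267
```

Call:
arm_command:
  commands:
    - [[0,0.02,0.016,0,0,0,255],[0,0,0,0,0,0,255]]

```text
t: 24.6
tcp_pos: [0.4822, -0.2968, 0.1726]
eef_rot: [-2.27, -0.0, 1.194]
wrist_force: [-0.3, 0.4, 1.5]
grip_width: 0.0267
```

```bash
python3 - <<'E'
from fit import *
for i in range(3): viewer.read_camera("wrist"); rel((-.0348,-.0587,.005),OFF)
E
```

```text
24.65 foot caddy -0.03476364595852542 -0.05866711181305754 0.0049615498518987555 rot [-2.2699 -0.0002  1.1937] F [-1.8284  0.7192  1.0569]
tool shift units [-0.0013 -0.0021  0.0001] turn [ 0.0068 -0.0017  0.0005]
24.7 foot caddy -0.03476854874422459 -0.058658477379875285 0.0049544279042949835 rot [-2.2698 -0.0002  1.1937] F [-0.9498 -0.0118  3.0619]
tool shift units [-0.0017 -0.0022 -0.0002] turn [ 0.0064 -0.0015  0.0008]
24.75 foot caddy -0.0347898266575111 -0.05867248080783733 0.004943170100510735 rot [-2.2698 -0.0002  1.1937] F [-1.4244  0.7843  3.1651]
tool shift units [-0.0011 -0.002  -0.0012] turn [ 0.0061 -0.0017  0.0008]
```

Call:
arm_command:
  commands:
    - [[0,0,0,0,0,0,220],[0,0,0,0,0,0,170],[0,0,0,0,0,0,140],[0,0,0,0,0,0,100],[0,0,0,0,0,0,90]]

```text
t: 25.25
tcp_pos: [0.482, -0.2968, 0.1723]
eef_rot: [-2.269, -0.0, 1.193]
wrist_force: [-0.2, -0.5, 0.3]
grip_width: 0.0553
```

Call:
arm_command:
  commands:
    - [[0,0,0,0,0,0,90],[0,-0.4,0,0,0,0,90],[0,-0.8,0,0,0,0,90],[0,-0.8,0,0,0,0,90],[0,-0.8,0,0,0,0,90]]

```text
t: 25.75
tcp_pos: [0.4393, -0.2797, 0.2269]
eef_rot: [-2.269, -0.0, 1.194]
wrist_force: [-0.2, 1.0, -0.0]
grip_width: 0.0553
```

Call:
arm_command:
  commands:
    - [[0,-0.8,0,0,0,0,90],[0.5,-0.5,0.4,0,0,0,90],[0.8,-0.5,0.5,0,0,0,90],[0.8,-0.2,0.3,0,0,0,90],[0,0,0,0,0,0,90]]

```text
t: 26.25
tcp_pos: [0.4202, -0.2215, 0.25]
eef_rot: [-2.265, -0.006, 1.196]
wrist_force: [-0.4, -0.4, -1.2]
grip_width: 0.0551
```

```bash
python3 - <<'E'
from h import *
np.set_printoptions(precision=4,suppress=True)
o=status.get_obs();print(o['t'],o['tcp_pos'],o['wrist_force'],o['grip_width'])
from scipy.optimize import least_squares
ims={}
for n in ("wrist","scene"):
    im,d,c,T=cam(n); ims[n]=im
    P=cloud(d,c,T).reshape(-1,3); P=P[np.isfinite(P[:,0])]
    for nm,xy in (("red",cell(.0235,-.0004)),("blue",cell(-.0348,-.0587)),("glue",(.5965,.1773))):
        z0=.018 if nm=="glue" else .005
        near=P[np.hypot(P[:,0]-xy[0],P[:,1]-xy[1])<.03]
        out=[]
        for lo,hi,r in ((.068,.086,.025),(.107,.137,.014)):
            q=near[(near[:,2]>z0+lo)&(near[:,2]<z0+hi)]
            if len(q)<10: continue
            s=least_squares(lambda p:np.hypot(q[:,0]-p[0],q[:,1]-p[1])-r,xy,loss='soft_l1',f_scale=.0005); out.append(s.x)
        print(n,nm,'exp',np.array(xy),'body/cap',out,'top z',near[:,2].max() if len(near) else '')
o=np.zeros((384,800,3),np.uint8);o[:,:512]=ims['wrist']; b=cv2.resize(ims['scene'][100:340,200:330],None,fx=1.6,fy=1.6); o[:b.shape[0],514:514+b.shape[1]]=b; cv2.imwrite('pics/end.png',o)
E
```

```text
26.25 [ 0.4202 -0.2215  0.25  ] [-0.4024 -0.3921 -1.2182] 0.0551132142252899
wrist red exp [ 0.5897 -0.2763] body/cap [array([ 0.5899, -0.2764]), array([ 0.5899, -0.2763])] top z 0.14751305205303852
wrist blue exp [ 0.514  -0.3091] body/cap [array([ 0.5144, -0.3092]), array([ 0.5143, -0.3092])] top z 0.1474616787033715
wrist glue exp [0.5965 0.1773] body/cap [] top z 
scene red exp [ 0.5897 -0.2763] body/cap [array([ 0.5898, -0.2756]), array([ 0.5898, -0.2754])] top z 0.14965412071835338
scene blue exp [ 0.514  -0.3091] body/cap [array([ 0.5143, -0.3078]), array([ 0.5144, -0.3081])] top z 0.14962298236649563
scene glue exp [0.5965 0.1773] body/cap [array([0.5962, 0.1783]), array([0.5958, 0.1778])] top z 0.27519751709928875
```

View pics/end.png

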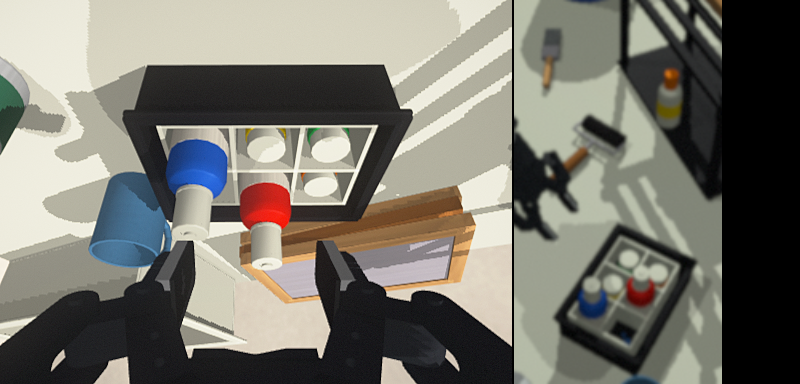

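Both bottles are upright on the floor (tops at 147 mm) and the jars, glue, roller and brush look unmoved. The hand is clear.

```bash
python3 -c "
from rig import order; print(order.close_job())"
```

```text
the job is handed in; nothing more can be done
None
```

The red and blue bottles each stand upright in their own free cell of the caddy. I handed the job in at about 26 s of the 72 s allowed.

- **Cells used:** red is in the far-side middle cell, and blue is in the near-side cell at the −y end. I located the divider with the wrist camera at about −5.6 mm in x and −0.6 mm in y from my estimate of the caddy's centre. Neither bottle showed any contact force as it entered its cell. Each was lowered slowly until the wrist showed only a few newtons at the floor, then released.
- **Final positions:** both cameras put body and cap on the same axis to within about 0.4 mm. Tops read 147.5 mm from the wrist camera, which matches standing on the floor; the scene camera read about 2 mm higher, within its calibration. The robot was clear of everything.
- **Left alone:** in the final pictures the glue bottle, the three jars, the roller, brush and mug look undisturbed. The scene camera placed the glue bottle within about 1 mm of where it started; the rest I judged only by eye.
- **Checks that disagreed:**
  - One wrist-camera fit of the placed red bottle failed because the cell walls confused it. A later, narrower fit was clean.
  - The first wrist-pose reading was taken while the arm was still settling, about 1.5 mm off. I corrected it before lowering the bottle.
  - The divider measured 1.8 mm too wide in x, probably because its near wall's outer face was visible, so I leaned on the depth readings there.

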